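# Draw the bottom case from a gravity chute and crate it

## Robot

A 6-joint arm with a two-finger parallel gripper is mounted at the origin on the work surface. World frame = base frame: x ahead of the robot, y to its left, z up, the work surface at z = 0. Lengths are in m, angles in rad, forces in N, time in s.
With the tool pointing down it reaches from about 0.25 to 0.725 m from the base axis. Payload 4 kg.
Tool frame: the origin (TCP) lies midway between the tips of the shut fingers; the grasp point (between the pads) lies 19 mm behind it; y points along the fingers, x is the direction in which the jaws open and shut, and the axes are right-handed (so a half turn about y gives the same grasp; the last joint's range is limited). The gripper opens to 85 mm and grips with 20 to 120 N. Pads are 22 mm wide; open, the fingers measure 114 mm over their backs; the gripper's body (76 mm by 85 mm) begins 54 mm behind the grasp point. The pads swing forward as they close: fully open they stand 13 mm farther back than shut.
Start: joints at [1.102, 0.241, 0.005, 1.335, 0, 1.571], TCP at [0.226, 0.446, 0.231] pointing down, gripper open.
Joint ranges: [-2.72, 2.72], [-1.05, 1.87], [-1.09, 1.28], [-1.99, 2.15], [-1.42, 1.44], [-3.14, 3.14]. Speed limits (rad/s): [2.79, 2.79, 3.14, 3.14, 3.14, 3.14].

## Interface

Orientations are given as a unit quaternion [x, y, z, w].
In Python, from workcell import bot gives the robot as it stands. The module is installed in compiled form; this text tells all that it offers.
- The arm moves only by the shell command python3 -m inch 'ROWS'. ROWS is text: rows parted by semicolons, each of 7 numbers parted by spaces: the turn, a rotation vector about the tool's x, y, z in degrees, then the shift along the tool's x, y, z in mm, then the closure, from 0 (fully open) to 1 (shut). In form: ax ay az dx dy dz fingers; .... A call has 1 to 12 rows; each row shifts and turns the commanded pose from where the row before left it, along the tool's axes as they then stand; what a row does not reach is not made up. A row lasts 1/8 s, in which the tool goes at most 62.5 mm and 10.7 degrees, less where a joint would pass 70% of its speed; a pose out of reach is approached as far as the arm can. A call with a gripper value outside its range is refused whole. The fingers move at their own pace and stop on an object; the grip force is fixed at half the most. Time passes only in rows, so rows that do not move let the fingers close. It gives the time, the measured TCP pose, the force and the opening at its end, in the units of the state.
- bot.get_obs(): the state, without advancing time (a new reading comes with each control period).
- bot.camera(name): name is "scene" or "side" or "wrist"; returns a dict with "color" (480x640x3 uint8, blue, green, red), "fx", "fy", "cx", "cy" (pixels), "extrinsics" (4x4, takes a point from world to camera coordinates). Camera axes: x right, y up, looking along -z (the intrinsics and any distortion apply to the point x, -y, -z); pixel columns grow to the right and rows downward; lengths in m; the calibration is good to about 2 mm. A picture is of the moment at which its call begins. There is no depth.
- bot.job_done(): hands the job in, once; it reports no verdict.
Trained networks look in the newest picture that a camera, given by its name, has taken for a name from the list of things; names that differ only in an ending like _2 or _b are one class to them, and where a whole thing is asked for, a point or a joint stands for the part that bears it (a point fixed in the world has none). Each returns a list of dicts, best first, with "conf" (0 to 1); they miss things now and then, are a little off and sometimes report something else, mostly with a low value. They report only what shows in the picture. A call takes as long as a camera call. They do not tell look-alikes from the thing itself.
- bot.look_for(name, camera): "extent" ([left, top, right, bottom] in pixels, round what is visible of it).
- bot.cut_out(name, camera): "region" (480x640 bool, what is visible of it) and "extent" ([left, top, right, bottom] in pixels, round what is visible of it).
- bot.spot_point(name, camera): "point" ([column, row] in pixels: a listed point, or the origin of a listed thing).
The state is a dict: "clock": time; "joint_pos": joint angles; "joint_vel": joint speeds; "tau": joint torques, N m; "eef_pos": TCP position; "tool_rot": TCP orientation; "ft_force": force on the tool from outside, world axes, zero at the start; "ft_torque": the same for the moment, N m; "grip_width": finger opening in m.
Only numpy, scipy, OpenCV 4.12 (cv2) and the standard library are available. Lean on these libraries where they do the work, as an engineer would, in place of code of your own. Each camera call takes 0.05 s, during which the arm holds its last target.

## Task

Draw the bottom aluminium case out of the front of the gravity chute, leaving the cases above it in the chute, lay it lid up on the cardboard mat and let go of it. Then pick it up again and set it gently, not dropped, lid up on the floor of the crate's one empty cell, whose walls leave room for fingers only at the case's two ends; leave the other cases and the things on the bench where they are.

Things in the scene. Friction and masses are not known exactly. Their poses are not given: they have to be found in the camera images.
- case0: The bottom case of the stack, the one to draw: closed aluminium case 62 (x) x 30 (y) x 34 (z, tall) mm, dark lid seam and four screws on its top (lid), about 120 g; origin at the centre of its underside. At the start on the chute's floor, x axis along the chute's x, sticking 18 to 24 mm out past the front of the chute's lips; the other three lie on its rear part.
- chute: Upright steel gravity chute, fixed. Origin on the bench under the middle of the stack; x points to its rear, its front faces -x, roughly to the robot. Floor 14 mm above the bench; inside 65 mm long (x) and 34 mm wide, walls 4 mm, 168 mm tall, open slot up the back. The bottom case slides out along -x against 1 to 6 N of friction; when it is out the others drop 34 mm. Lean the hand back (to -x) to clear the tall stack.
- chute_mouth (a point): Middle of the front opening, 54 mm above the bench, at the outer face of the two front lips (36.5 mm to -x of the chute's origin), axes as the chute. The lips (4 mm thick, 18 mm gap between) start at this height and hold the upper cases back. The side walls' front 36 mm are cut away below this height: fingers have room there beside the bottom case.
- chute_tongue (a point): Front end of the floor's tongue, middle of its top edge: 14 mm above the bench, 74.5 mm to -x of the chute's origin, axes as the chute. The tongue is 20 mm wide, narrower than the case, and carries the bottom case's front from the lips to here; fingers can reach below the case's underside on either side of it.
- mat: Brown cardboard work mat fixed flat on the bench, 180 mm (x) by 150 mm (y) by 4 mm thick; origin at the centre of its underside, so its top is 4 mm higher.
- crate: Divided plywood crate, fixed, 78 (x) x 160 (y) mm; origin at the centre of its underside. Four cells along y, centres at y = -58.5, -19.5, 19.5, 58.5 mm, each 35 mm wide (y) and 70 mm long (x). Cork floor 8 mm above the bench. The walls beside each cell are 4 mm thick, 60 mm long (x) and end 46 mm above the bench; across the cell's two x ends is only a lip ending 14 mm above the bench.
- free_cell: The one empty cell of the crate: origin at the centre of its cork floor (8 mm above the bench), x axis along the crate's x. A case stands in it lid up with its length along x; the walls leave 2.5 mm at each long side, so no room for fingers there, but fingers are free at the two ends above the 6 mm high lips (4 mm thick, 35 to 39 mm from the centre).
- case1: Case number 1 above the bottom one in the chute's stack, which stays in the chute: same kind of case (62 x 30 x 34 mm, origin at the centre of its underside).
- case2: Case number 2 above the bottom one in the chute's stack, which stays in the chute: same kind of case (62 x 30 x 34 mm, origin at the centre of its underside).
- case3: Case number 3 above the bottom one in the chute's stack, which stays in the chute: same kind of case (62 x 30 x 34 mm, origin at the centre of its underside).
- stored0: A case already standing in a cell of the crate, same kind (62 x 30 x 34 mm, origin at the centre of its underside), not to be disturbed.
- stored1: A case already standing in a cell of the crate, same kind (62 x 30 x 34 mm, origin at the centre of its underside), not to be disturbed.
- stored2: A case already standing in a cell of the crate, same kind (62 x 30 x 34 mm, origin at the centre of its underside), not to be disturbed.
- screwdriver: Screwdriver lying on the bench beyond the mat, about 200 mm long along its x, bystander.
- flux_jar: Small amber glass jar with a black lid, 48 mm across, 55 mm tall, origin at the centre of its underside, bystander.
- spool: Grey plastic reel 60 mm across and 41 mm tall, standing on its flange, origin at the centre of its underside, bystander.
- desolder_pump: Pen-like aluminium and black desoldering pump, 167 mm long along its x, 18 mm thick, lying on the bench, origin near its middle on the underside, bystander.
- pliers: Small pliers with black handles, 140 mm long along their x, lying on the bench, bystander.
Mind the look-alikes: they are no part of the job. Leave any orange or red look-alike of the case0 alone.

How it is judged:
By the outcome, as a careful person would: the job done as asked, in the order asked, and still so for the second after the job is handed in, with the robot touching nothing.
It also fails if it takes over 56 s, if anything falls off the work surface, if the arm or the gripper's body presses on something with over 40 N, if the wrist force passes 120 N, or if a joint passes its speed limit or range.

## Working session

There is one attempt and no reset: what is moved stays moved. The work goes in short steps, Python scripts to look and compute and a shell command to move; the robot and the scene stay as the last step left them, time stands still between calls to the robot, and variables do not carry over. Pictures are saved under pics/ and viewed, and the job is handed in when it is done.

```bash
mkdir -p pics; ls; python3 - <<'E'
from workcell import bot
import cv2
o=bot.get_obs()
print({k:o[k] for k in('clock','eef_pos','tool_rot','grip_width','ft_force')})
for n in('scene','side','wrist'):
    c=bot.camera(n); cv2.imwrite(f'pics/{n}0.png',c['color']); print(n,c['fx'],c['cx'],c['cy'],c['extrinsics'],[k for k in c])
E
```

```text
pics
{'clock': 0.0, 'eef_pos': array([0.22561747, 0.44549839, 0.2304206 ]), 'tool_rot': array([ 0.60284068,  0.36956063, -0.37082295, -0.6020784 ]), 'grip_width': 0.08527749285240192, 'ft_force': array([-0.2777619 , -0.70672102, -0.11757786])}
scene 474.1601432579658 323.21642947570484 237.4369144693772 [[-0.79716385  0.60369928  0.00877327  0.43064607]
 [-0.39669911 -0.53467094  0.74616138  0.16710144]
 [ 0.4551479   0.59133253  0.66570731 -1.37332581]
 [ 0.          0.          0.          1.        ]] ['color', 'fx', 'fy', 'cx', 'cy', 'extrinsics']
side 435.82403577221004 321.10781842797593 229.15245449046455 [[ 0.76224618 -0.64694149 -0.02115344 -0.38374684]
 [ 0.45916213  0.51738668  0.72213652 -0.33216249]
 [-0.45623557 -0.56015866  0.69142705 -0.67385429]
 [ 0.          0.          0.          1.        ]] ['color', 'fx', 'fy', 'cx', 'cy', 'extrinsics']
wrist 349.225631900864 318.01340344220307 244.16519067455556 [[ 0.45125595  0.89239122 -0.0024443  -0.49914198]
 [-0.86160356  0.43497098 -0.26160953  0.03349063]
 [-0.23239485  0.12015888  0.9651707  -0.37794745]
 [ 0.          0.          0.          1.        ]] ['color', 'fx', 'fy', 'cx', 'cy', 'extrinsics']
```

View pics/scene0.png

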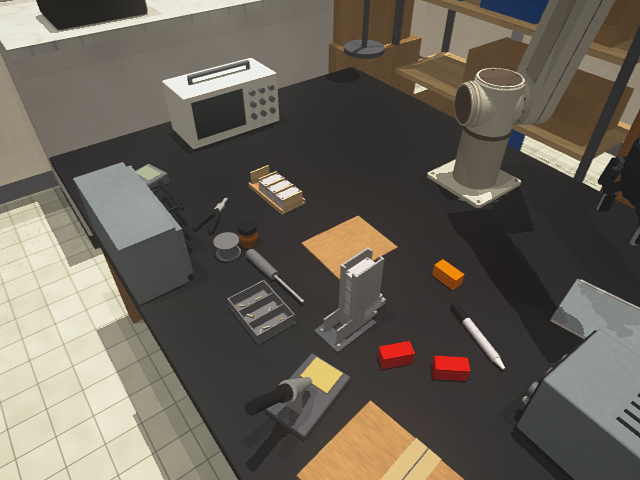

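View pics/side0.png

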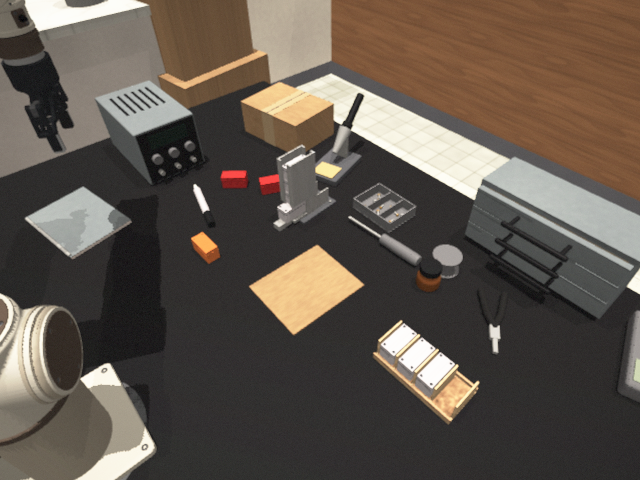

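View pics/wrist0.png

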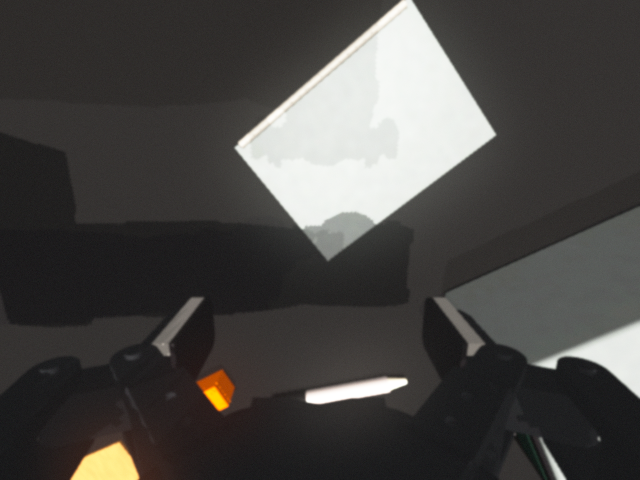

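```bash
cat > h.py <<'E'
import numpy as np, cv2
from workcell import bot
from scipy.optimize import least_squares
from scipy.spatial.transform import Rotation as R
def proj(c,P):
    P=np.atleast_2d(P); E=c['extrinsics']; q=P@E[:3,:3].T+E[:3,3]
    return np.c_[c['fx']*q[:,0]/-q[:,2]+c['cx'], c['fy']*-q[:,1]/-q[:,2]+c['cy']]
def ray(c,uv):
    E=c['extrinsics']; d=np.array([(uv[0]-c['cx'])/c['fx'],-(uv[1]-c['cy'])/c['fy'],-1.])
    return -E[:3,:3].T@E[:3,3], E[:3,:3].T@d
def plane(c,uv,z):
    o,d=ray(c,uv); return o+d*(z-o[2])/d[2]
def tri(cs,uvs):
    A=np.zeros((3,3));b=np.zeros(3)
    for c,uv in zip(cs,uvs):
        o,d=ray(c,uv); d/=np.linalg.norm(d); M=np.eye(3)-np.outer(d,d); A+=M;b+=M@o
    return np.linalg.solve(A,b)
E
python3 - <<'E'
from h import *
cs={n:bot.camera(n) for n in('scene','side')}
for n in ['chute','chute_mouth','chute_tongue','case0','mat','crate','free_cell','stored0','screwdriver','flux_jar','spool','pliers','desolder_pump']:
    uv={}
    for k in cs:
        r=bot.spot_point(n,k)
        print(n,k,[(np.round(x['point'],1).tolist(),round(x['conf'],2)) for x in r[:4]])
        if r: uv[k]=r[0]['point']
    if len(uv)==2: print('   ->',tri(list(cs.values()),[uv['scene'],uv['side']]).round(4))
for k in cs: 
    im=cs[k]['color']
    x,y={'scene':(230,150),'side':(230,130)}[k]
    w,h={'scene':(200,210),'side':(260,300)}[k]
    s={'scene':3,'side':2}[k]
    if k=='side':
        cv2.imwrite('pics/side1a.png',cv2.resize(im[130:250,240:360],None,fx=5,fy=5,interpolation=cv2.INTER_CUBIC))
        cv2.imwrite('pics/side1b.png',cv2.resize(im[310:430,360:490],None,fx=5,fy=5,interpolation=cv2.INTER_CUBIC))
    else:
        cv2.imwrite('pics/scene1a.png',cv2.resize(im[235:355,300:400],None,fx=5,fy=5,interpolation=cv2.INTER_CUBIC))
        cv2.imwrite('pics/scene1b.png',cv2.resize(im[155:225,235:320],None,fx=7,fy=7,interpolation=cv2.INTER_CUBIC))
E
```

```text
chute scene [([358.4, 319.2], 0.81)]
chute side [([300.1, 213.6], 0.73)]
   -> [ 0.5944  0.1894 -0.0015]
chute_mouth scene [([370.0, 295.2], 0.78), ([356.2, 302.6], 0.39)]
chute_mouth side [([286.4, 202.4], 0.92)]
   -> [0.5623 0.189  0.052 ]
chute_tongue scene [([383.3, 298.7], 0.84)]
chute_tongue side [([275.2, 226.2], 0.61)]
   -> [0.5192 0.1847 0.0071]
case0 scene [([445.9, 280.4], 0.74), ([359.6, 280.6], 0.72), ([447.5, 370.6], 0.63), ([394.8, 357.4], 0.61)]
case0 side [([205.1, 252.9], 0.77), ([295.7, 177.0], 0.71), ([289.0, 213.1], 0.65), ([271.3, 187.5], 0.63)]
   -> [ 0.3589  0.225  -0.0026]
mat scene [([347.2, 243.7], 0.67), ([277.0, 197.5], 0.57), ([290.1, 201.8], 0.33), ([227.6, 252.8], 0.28)]
mat side [([453.3, 395.9], 0.42), ([292.1, 211.9], 0.27), ([297.2, 196.5], 0.27)]
   -> [ 0.4575 -0.2147 -0.1001]
crate scene [([275.4, 192.9], 0.7), ([278.0, 199.1], 0.59)]
crate side [([425.6, 377.6], 0.93)]
   -> [ 0.4933 -0.284   0.0009]
free_cell scene [([265.6, 181.2], 0.4)]
free_cell side [([450.5, 393.9], 0.86)]
   -> [ 0.4946 -0.3315  0.0142]
stored0 scene [([272.1, 193.7],
[... 235 characters left out ...]
.95), ([355.9, 320.1], 0.38)]
screwdriver side [([381.3, 240.5], 0.74)]
   -> [ 0.6778 -0.0027 -0.0048]
flux_jar scene [([250.5, 242.2], 0.97), ([290.1, 200.5], 0.31)]
flux_jar side [([426.7, 282.7], 0.83), ([204.5, 204.4], 0.32)]
   -> [ 0.6536 -0.1508  0.0008]
spool scene [([226.0, 251.1], 0.94)]
spool side [([444.3, 263.6], 0.97), ([415.0, 365.0], 0.51), ([426.9, 375.8], 0.44)]
   -> [ 0.7183 -0.147   0.0088]
pliers scene [([218.2, 211.5], 0.57), ([279.1, 196.1], 0.18)]
pliers side [([495.2, 328.5], 0.72), ([425.4, 376.4], 0.16)]
   -> [ 0.6614 -0.3043  0.0029]
desolder_pump scene [([477.6, 342.5], 0.78)]
desolder_pump side [([205.1, 202.7], 0.62)]
   -> [ 4.420e-01  3.783e-01 -1.000e-04]
```

View pics/side1a.png

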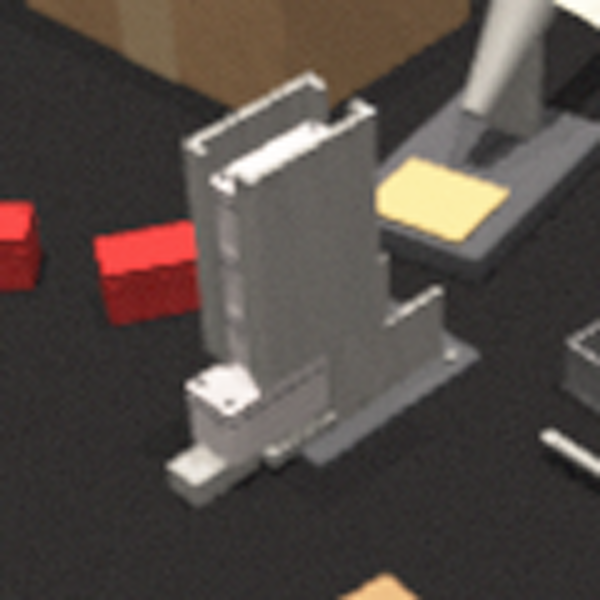

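View pics/side1b.png

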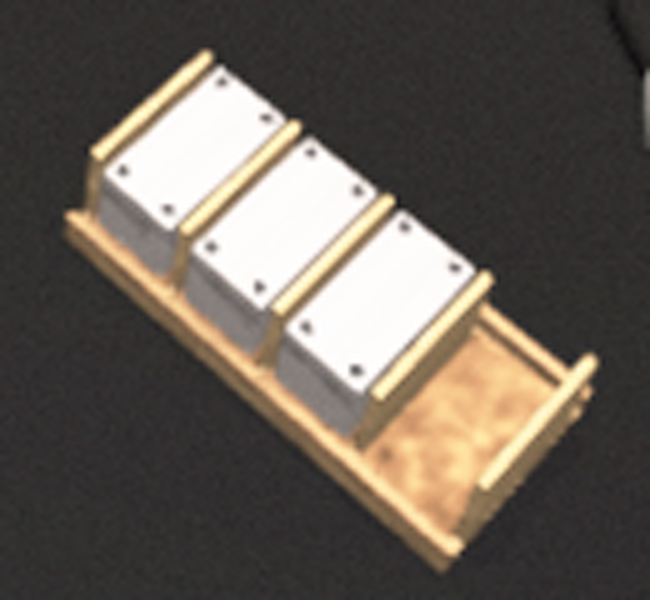

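View pics/scene1a.png

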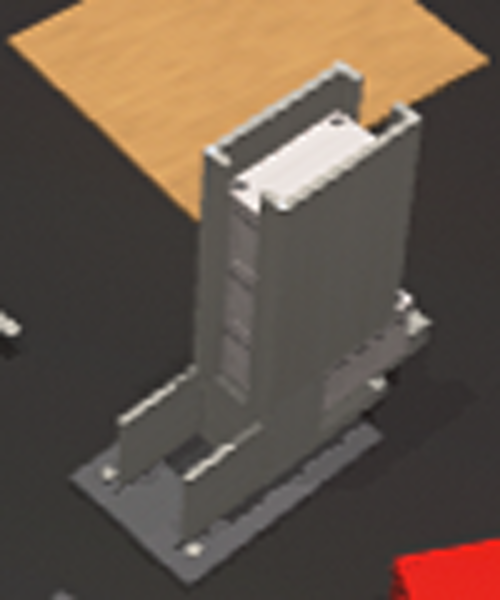

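View pics/scene1b.png

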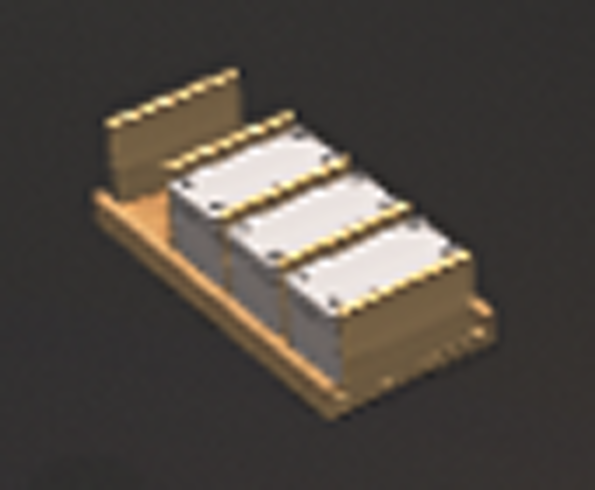

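```bash
cat > fit.py <<'E'
from h import *
import sys
cs={n:bot.camera(n) for n in('scene','side')}
import pickle; pickle.dump(cs,open('cams.pkl','wb'))
def px(xy,off,s): return (np.array(xy,float)+.5)/s-.5+np.array(off)
S=lambda xy:('side',px(xy,(240,130),5)); C=lambda xy:('scene',px(xy,(300,235),5))
obs=[(S((185,147)),lambda p:(-36.5,21,p[3])),(S((378,110)),lambda p:(p[4],-21,p[3])),(S((168,467)),lambda p:(-74.5,10,14)),(S((200,486)),lambda p:(-74.5,-10,14)),
(C((203,150)),lambda p:(p[4],-21,p[3])),(C((418,118)),lambda p:(-36.5,21,p[3])),(C((350,66)),lambda p:(-36.5,-19,p[3])),(C((432,322)),lambda p:(-74.5,10,14)),(C((405,310)),lambda p:(-74.5,-10,14))]
def go(obs,p0):
    def res(p):
        c,s=np.cos(p[2]),np.sin(p[2]);r=[]
        for (cam,uv),f in obs:
            q=np.array(f(p))/1000; P=np.array([p[0]+c*q[0]-s*q[1],p[1]+s*q[0]+c*q[1],q[2]])
            r.append(proj(cs[cam],P)[0]-uv)
        return np.ravel(r)
    o=least_squares(res,p0,loss='soft_l1',x_scale=[.01,.01,.1]+[10]*(len(p0)-3)); print(o.x.round(4)); print(res(o.x).reshape(-1,2).round(1).tolist())
    return o.x
go(obs,[.594,.19,0,168,36])
S=lambda xy:('side',px(xy,(360,310),5)); C=lambda xy:('scene',px(xy,(235,155),7))
obs=[(S((440,553)),lambda p:(-39,-80,14)),(S((68,217)),lambda p:(-39,80,14)),(S((597,360)),lambda p:(30,-80,46)),(S((492,488)),lambda p:(-30,-80,46)),(S((204,51)),lambda p:(30,80,46)),(S((92,152)),lambda p:(-30,80,46)),
(C((105,120)),lambda p:(30,-80,46)),(C((235,70)),lambda p:(-30,-80,46)),(C((342,315)),lambda p:(30,80,46)),(C((470,257)),lambda p:(-30,80,46)),(C((95,195)),lambda p:(39,-80,14)),(C((333,405)),lambda p:(39,80,14))]
go(obs,[.494,-.28,0])
# mat
C=lambda xy:('scene',np.array(xy,float));
from itertools import product
E
python3 fit.py
python3 - <<'E'
from h import *
for k in('scene','side'):
    c=bot.camera(k); r=bot.cut_out('mat',k)
    for x in r[:2]:
        m=x['region'].astype(np.uint8); cn=max(cv2.findContours(m,0,2)[0],key=cv2.contourArea)
        q=cv2.approxPolyDP(cn,6,True)[:,0]
        print(k,x['conf'],m.sum(),[plane(c,u,.004)[:2].round(3).tolist() for u in q])
E
```

```text
[5.945000e-01 1.879000e-01 6.780000e-02 1.668278e+02 3.727740e+01]
[[-0.8, -0.6], [-0.7, 0.5], [-0.8, -0.9], [-1.6, -0.5], [-0.9, 0.1], [0.4, 0.4], [-1.2, -0.3], [-0.5, 0.0], [-1.9, -3.0]]
[ 0.4958 -0.2759  0.0372]
[[1.3, 0.2], [-0.7, -0.2], [-0.1, 0.1], [-1.7, 0.2], [-0.3, -0.4], [-0.8, -0.3], [-0.3, 0.2], [-0.9, -0.1], [-0.4, -0.3], [-0.1, -0.6], [-0.5, 0.2], [-1.3, -2.0]]
scene 0.76 2613 [[0.379, 0.076], [0.377, -0.061], [0.552, -0.066], [0.554, 0.071], [0.525, 0.045], [0.448, 0.038], [0.448, 0.081]]
side 0.72 5414 [[0.557, 0.074], [0.38, 0.079], [0.374, -0.072], [0.551, -0.075]]
```

```bash
cat >> h.py <<'E'
def cur():
    o=bot.get_obs(); return o['eef_pos'],R.from_quat(o['tool_rot'])
def delta(p,Rt,p0=None,R0=None):
    """rotation vec (deg, tool axes) and shift (mm) along OLD tool axes and NEW tool axes"""
    if p0 is None: p0,R0=cur()
    rv=(R0.inv()*Rt).as_rotvec(degrees=True); d=np.asarray(p)-p0
    print('rotvec',rv.round(2),'|',np.linalg.norm(rv).round(1),'shift old',(R0.inv().apply(d)*1000).round(1),'new',(Rt.inv().apply(d)*1000).round(1))
def frame(x,y):
    x=np.array(x,float);y=np.array(y,float);return R.from_matrix(np.c_[x,y,np.cross(x,y)])
CH=np.array([.5945,.1879]);CHY=.0678
CR=np.array([.4958,-.2759]);CRY=.0372
def chpt(x,y,z):
    c,s=np.cos(CHY),np.sin(CHY); return np.array([CH[0]+(c*x-s*y)/1e3,CH[1]+(s*x+c*y)/1e3,z/1e3])
def chR(theta,sgn):
    X=np.array([np.cos(CHY),np.sin(CHY),0]);Y=np.array([-X[1],X[0],0]);t=np.radians(theta)
    return frame(sgn*Y,np.sin(t)*X-np.cos(t)*np.array([0,0,1]))
def st(): 
    o=bot.get_obs();print(round(o['clock'],2),o['joint_pos'].round(3),o['eef_pos'].round(4),'w',round(o['grip_width'],4),'F',o['ft_force'].round(1),'T',o['ft_torque'].round(2));print(R.from_quat(o['tool_rot']).as_matrix().round(3).tolist())
E
python3 - <<'E'
from h import *
p,r=cur(); st()
c=bot.camera('wrist');E=c['extrinsics'];cc=-E[:3,:3].T@E[:3,3]
print('cam in tool',r.inv().apply(cc-p).round(4),'axes',(r.inv().as_matrix()@E[:3,:3].T).round(2).tolist())
for s in(1,-1):
  for th in(0,45): delta(chpt(-150,0,120),chR(th,s))
E
```

```text
1.85 [ 1.102  0.241  0.005  1.335 -0.     1.571] [0.2259 0.4461 0.2313] w 0.0853 F [-0.1 -0.9 -0.4] T [-0.03 -0.01 -0.03]
[[0.452, 0.0, -0.892], [0.892, 0.0, 0.452], [0.0, -1.0, -0.0]]
cam in tool [ 0.0003 -0.1418  0.0668] axes [[1.0, -0.0, 0.0], [0.0, 0.26, -0.97], [0.0, 0.97, 0.26]]
rotvec [ -0.   -30.74   0.  ] | 30.7 shift old [-140.5  111.3 -316.6] new [-282.5  111.3 -200.3]
rotvec [-43.89 -29.13 -12.07] | 54.0 shift old [-140.5  111.3 -316.6] new [-282.5  220.3  -62.9]
rotvec [ -0.   149.26  -0.  ] | 149.3 shift old [-140.5  111.3 -316.6] new [282.5 111.3 200.3]
rotvec [ 15.87 139.33 -57.71] | 151.6 shift old [-140.5  111.3 -316.6] new [282.5 220.3  62.9]
```

```bash
python3 -m inch '-7.3 -4.85 -2 0 0 0 0;-7.3 -4.85 -2 0 0 0 0;-7.3 -4.85 -2 0 0 0 0;-7.3 -4.85 -2 0 0 0 0;-7.3 -4.85 -2 0 0 0 0;-7.3 -4.85 -2 0 0 0 0;0 0 0 -40 31 -9 0;0 0 0 -40 31 -9 0;0 0 0 -40 31 -9 0;0 0 0 -40 31 -9 0;0 0 0 -40 31 -9 0;0 0 0 -40 31 -9 0'; python3 - <<'E'
from h import *
st(); delta(chpt(-150,0,120),chR(45,1))
E
```

```text
clock: 3.4
eef_pos: [0.4119, 0.2171, 0.1382]
tool_rot: [0.631, 0.675, -0.279, -0.262]
ft_force: [0.4, 0.1, 0.1]
grip_width: 0.0854
3.4 [ 0.796 -0.062 -0.951  0.04  -0.49   0.563] [0.4119 0.2171 0.1382] w 0.0854 F [0.4 0.1 0.1] T [-0.02  0.65  0.02]
[[-0.068, 0.705, -0.706], [0.998, 0.049, -0.047], [0.001, -0.707, -0.707]]
rotvec [-0.01 -0.03  0.04] | 0.1 shift old [-41.5  34.2  -8.5] new [-41.5  34.2  -8.5]
```

```bash
python3 -m inch '0 0 0 -20.7 17 -4.2 0;0 0 0 -20.7 17 -4.2 0;0 0 0 0 0 0 0'; python3 - <<'E'
from h import *
st(); delta(chpt(-150,0,120),chR(45,1))
c=bot.camera('wrist');cv2.imwrite('pics/w2.png',c['color'])
for n in('chute_mouth','chute_tongue','case0'):
    r=bot.spot_point(n,'wrist'); print(n,[(np.round(x['point'],1).tolist(),round(x['conf'],2)) for x in r[:4]])
print(proj(c,[chpt(-36.5,0,54),chpt(-74.5,0,14)]).round(1))
E
```

```text
clock: 3.78
eef_pos: [0.4439, 0.1767, 0.1188]
tool_rot: [0.632, 0.673, -0.28, -0.263]
ft_force: [-0.4, 0.7, -0.6]
grip_width: 0.0851
3.77 [ 0.617 -0.011 -0.998 -0.118 -0.38   0.413] [0.4439 0.1767 0.1188] w 0.0851 F [-0.4  0.7 -0.6] T [-0.06  0.71 -0.01]
[[-0.063, 0.703, -0.708], [0.998, 0.044, -0.045], [-0.001, -0.709, -0.705]]
rotvec [-0.19 -0.15 -0.23] | 0.3 shift old [ 1.  -0.1 -1.6] new [ 1.  -0.1 -1.6]
chute_mouth [([317.2, 275.2], 0.69)]
chute_tongue [([321.9, 208.6], 0.96), ([320.1, 277.0], 0.18)]
case0 [([318.7, 243.5], 0.82), ([553.7, 221.2], 0.8), ([320.1, 364.0], 0.67), ([436.9, 252.3], 0.66)]
[[319.2 279.2]
 [319.1 212.4]]
```

View pics/w2.png

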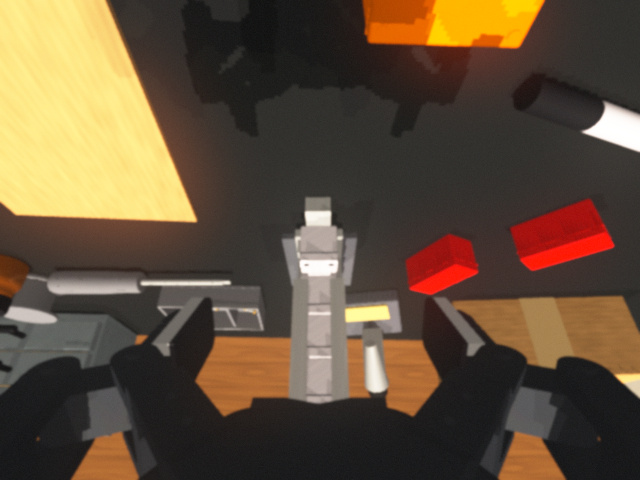

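```bash
python3 - <<'E'
from h import *
im=cv2.imread('pics/w2.png');cv2.imwrite('pics/w2z.png',cv2.resize(im[185:305,260:380],None,fx=5,fy=5,interpolation=cv2.INTER_CUBIC))
c=bot.camera('wrist')
for q in [(-74.5,10,14),(-74.5,-10,14),(-36.5,21,54),(-36.5,-21,54),(-57.5,15,48),(-57.5,-15,48),(-57.5,15,14),(-36.5,9,54),(-36.5,9,167),(-36.5,-9,167)]: print(q,(proj(c,chpt(*q))[0]-[260,185]).round(2)*5)
E
```

```text
(-74.5, 10, 14) [337.3  128.65]
(-74.5, -10, 14) [209.85 128.6 ]
(-36.5, 21, 54) [401.85 462.4 ]
(-36.5, -21, 54) [146.4 462.3]
(-57.5, 15, 48) [369.7  371.05]
(-57.5, -15, 48) [177.   370.95]
(-57.5, 15, 14) [365.   188.45]
(-36.5, 9, 54) [328.85 462.35]
(-36.5, 9, 167) [ 338.45 1244.3 ]
(-36.5, -9, 167) [ 202.25 1244.3 ]
```

View pics/w2z.png

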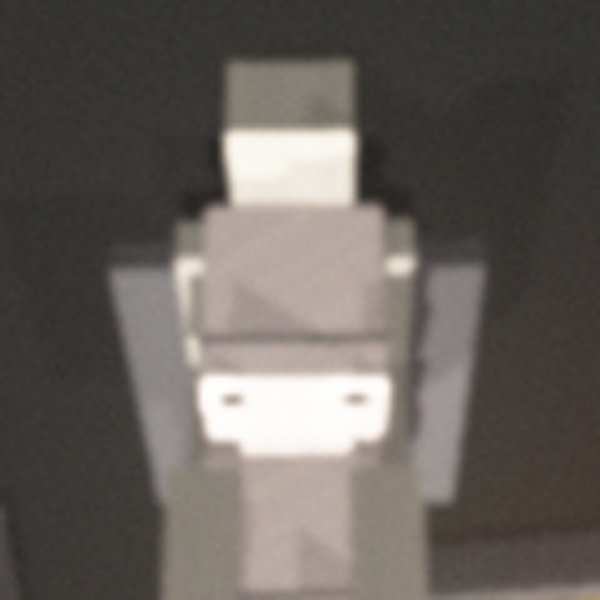

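```bash
python3 - <<'E'
from h import *
for i in range(3):
    st(); c=bot.camera('wrist'); print(proj(c,chpt(-74.5,0,14)).round(2))
delta(chpt(-150,0,120),chR(45,1))
cv2.imwrite('pics/w3z.png',cv2.resize(c['color'][185:305,260:380],None,fx=5,fy=5,interpolation=cv2.INTER_CUBIC))
E
```

```text
4.03 [ 0.622 -0.012 -0.997 -0.118 -0.38   0.413] [0.4437 0.1797 0.1202] w 0.0853 F [0.7 0.8 0.5] T [-0.04  0.66  0.  ]
[[-0.069, 0.705, -0.706], [0.998, 0.049, -0.048], [0.0, -0.708, -0.706]]
[[314.45 210.65]]
4.08 [ 0.623 -0.012 -0.997 -0.118 -0.38   0.413] [0.4437 0.1797 0.1201] w 0.085 F [-0.4 -0.4  0.6] T [-0.02  0.7   0.06]
[[-0.069, 0.705, -0.706], [0.998, 0.049, -0.048], [0.0, -0.708, -0.706]]
[[314.4  210.69]]
4.12 [ 0.622 -0.012 -0.997 -0.118 -0.38   0.413] [0.4436 0.1797 0.1201] w 0.0856 F [-0.5  0.1  0.5] T [-0.07  0.7   0.  ]
[[-0.069, 0.705, -0.706], [0.998, 0.049, -0.049], [0.0, -0.708, -0.706]]
[[314.49 210.78]]
rotvec [-0.07  0.03  0.04] | 0.1 shift old [-1.9  0.8 -0.8] new [-1.9  0.8 -0.8]
```

View pics/w3z.png

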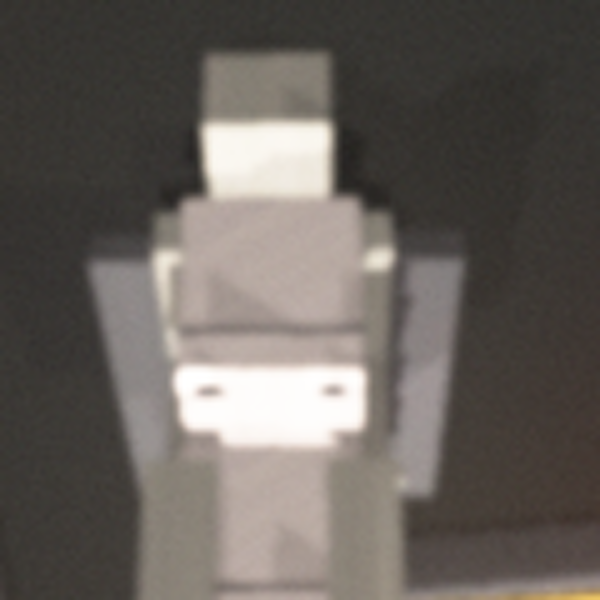

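```bash
python3 - <<'E'
from h import *
delta(chpt(-34.6,0,22.6),chR(45,1))
E
```

```text
rotvec [-0.07  0.03  0.04] | 0.1 shift old [ -2.  151.2 -13.7] new [ -1.9 151.3 -13.5]
```

```bash
python3 -m inch '0 0 0 -2 20 -13.5 0;0 0 0 0 30 0 0;0 0 0 0 30 0 0;0 0 0 0 25 0 0;0 0 0 0 15 0 0;0 0 0 0 0 0 0;0 0 0 0 0 0 0'; python3 - <<'E'
from h import *
st(); delta(chpt(-34.6,0,22.6),chR(45,1))
c=bot.camera('wrist');cv2.imwrite('pics/w4.png',c['color'])
c=bot.camera('side');cv2.imwrite('pics/s4.png',cv2.resize(c['color'][100:280,190:410],None,fx=3,fy=3))
E
```

```text
clock: 5.05
eef_pos: [0.5375, 0.1831, 0.0443]
tool_rot: [0.631, 0.675, -0.28, -0.262]
ft_force: [-0.2, 0.2, -0.1]
grip_width: 0.0855
5.05 [ 0.48   0.349 -0.909 -0.427 -0.287  0.301] [0.5375 0.1831 0.0443] w 0.0855 F [-0.2  0.2 -0.1] T [-0.04  0.68  0.01]
[[-0.067, 0.704, -0.707], [0.998, 0.047, -0.048], [-0.0, -0.709, -0.706]]
rotvec [-0.12  0.   -0.03] | 0.1 shift old [ 0.9 31.3 -0.7] new [ 0.9 31.3 -0.6]
```

View pics/w4.png

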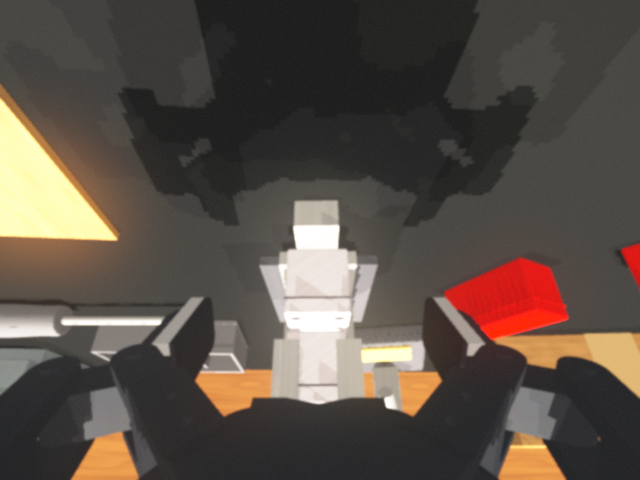

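View pics/s4.png

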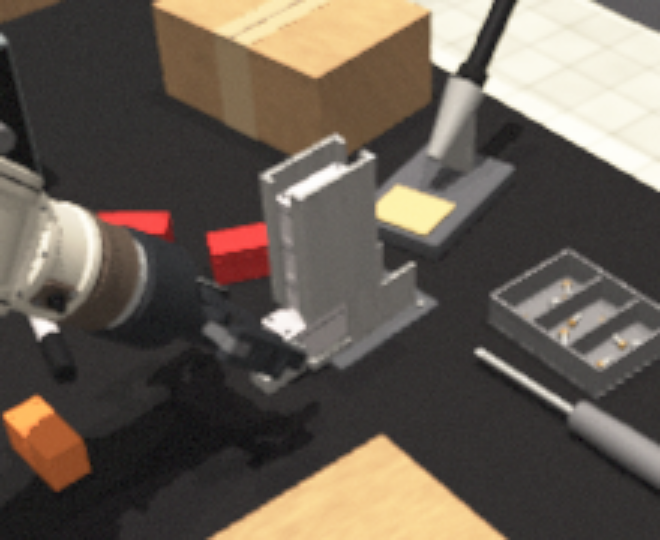

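```bash
python3 - <<'E'
from h import *
c=bot.camera('wrist')
for u in [(445,295),(485,338),(525,260),(565,320),(500,268)]:
  for z in (0,.03):
    P=plane(c,u,z)[:2]-CH; print(u,z,(P@[np.cos(CHY),np.sin(CHY)]*1e3).round(0),(P@[-np.sin(CHY),np.cos(CHY)]*1e3).round(0))
E
```

```text
(445, 295) 0 42.0 96.0
(445, 295) 0.03 -33.0 66.0
(485, 338) 0 164.0 176.0
(485, 338) 0.03 51.0 122.0
(525, 260) 0 -15.0 126.0
(525, 260) 0.03 -73.0 88.0
(565, 320) 0 103.0 223.0
(565, 320) 0.03 9.0 155.0
(500, 268) 0 -4.0 116.0
(500, 268) 0.03 -65.0 80.0
```

```bash
python3 -m inch '0 0 0 1 0 0 0.35;0 0 0 0 0 0 0.35;0 0 0 0 10 -1 0.35;0 0 0 0 10 0 0.35;0 0 0 0 10 0 0.35;0 0 0 0 1 0 0.35;0 0 0 0 0 0 0.35'; python3 - <<'E'
from h import *
st(); delta(chpt(-34.6,0,22.6),chR(45,1))
c=bot.camera('wrist');cv2.imwrite('pics/w5.png',c['color'])
E
```

```text
clock: 6.08
eef_pos: [0.5602, 0.1851, 0.0223]
tool_rot: [0.631, 0.674, -0.281, -0.262]
ft_force: [-0.6, 0.4, 0.8]
grip_width: 0.0555
6.08 [ 0.458  0.436 -0.871 -0.479 -0.273  0.284] [0.5602 0.1851 0.0223] w 0.0555 F [-0.6  0.4  0.8] T [-0.05  0.73  0.01]
[[-0.067, 0.704, -0.707], [0.998, 0.046, -0.048], [-0.001, -0.709, -0.705]]
rotvec [-0.16 -0.01 -0.08] | 0.2 shift old [ 0.4 -0.4 -0. ] new [ 0.4 -0.4 -0. ]
```

View pics/w5.png

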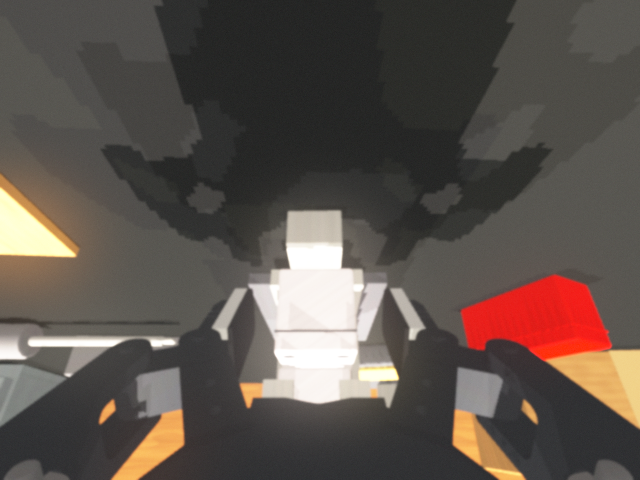

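```bash
python3 -m inch '0 0 0 0 0 0 1;0 0 0 0 0 0 1;0 0 0 0 0 0 1;0 0 0 0 0 0 1;0 0 0 0 0 0 1'; python3 - <<'E'
from h import *
st(); 
c=bot.camera('wrist');cv2.imwrite('pics/w6.png',c['color'])
E
```

```text
clock: 6.75
eef_pos: [0.5603, 0.1853, 0.0232]
tool_rot: [0.631, 0.674, -0.28, -0.262]
ft_force: [-4.9, -1.1, 6.1]
grip_width: 0.0285
6.75 [ 0.459  0.434 -0.872 -0.48  -0.273  0.284] [0.5603 0.1853 0.0232] w 0.0285 F [-4.9 -1.1  6.1] T [-0.14  0.59 -0.15]
[[-0.067, 0.705, -0.706], [0.998, 0.047, -0.048], [-0.0, -0.708, -0.706]]
```

View pics/w6.png

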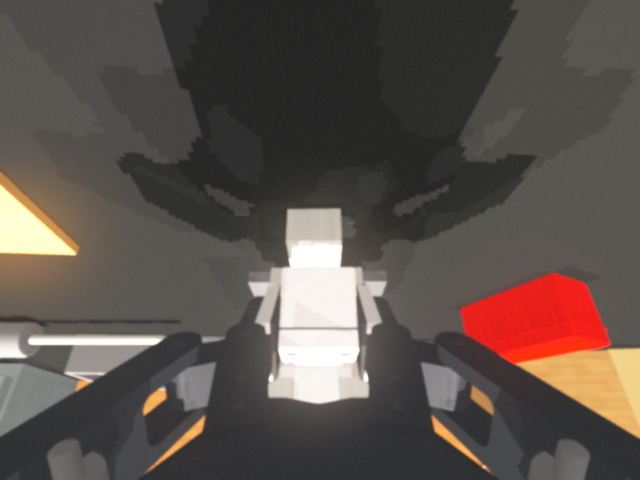

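```bash
python3 -m inch '0 0 0 0 -3 3 1;0 0 0 0 -5 5 1;0 0 0 0 -6 6 1;0 0 0 0 -6 6 1'; python3 - <<'E'
from h import *
st(); 
c=bot.camera('wrist');cv2.imwrite('pics/w7.png',c['color'])
E
```

```text
clock: 7.3
eef_pos: [0.5324, 0.1837, 0.0233]
tool_rot: [0.631, 0.675, -0.28, -0.262]
ft_force: [3.0, 1.4, -0.3]
grip_width: 0.0291
7.3 [ 0.489  0.412 -0.935 -0.515 -0.294  0.308] [0.5324 0.1837 0.0233] w 0.0291 F [ 3.   1.4 -0.3] T [-0.03  0.41  0.  ]
[[-0.067, 0.705, -0.706], [0.998, 0.047, -0.047], [0.0, -0.708, -0.707]]
```

View pics/w7.png

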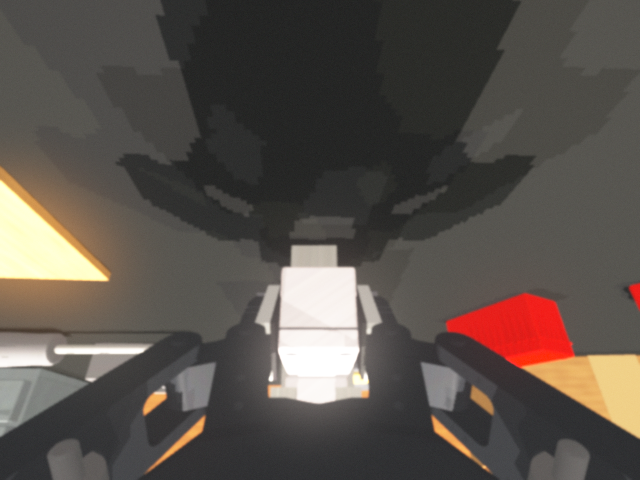

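```bash
python3 -m inch '0 0 0 0 -6 6 1;0 0 0 0 -6 6 1;0 0 0 0 -6 6 1;0 0 0 0 -6 6 1;0 0 0 0 -6 6 1;0 0 0 0 0 0 1'; python3 - <<'E'
from h import *
st(); 
c=bot.camera('wrist');cv2.imwrite('pics/w8.png',c['color'])
c=bot.camera('side');cv2.imwrite('pics/s8.png',cv2.resize(c['color'][100:280,190:410],None,fx=3,fy=3))
E
```

```text
clock: 8.1
eef_pos: [0.4886, 0.1804, 0.023]
tool_rot: [0.631, 0.675, -0.281, -0.262]
ft_force: [-6.2, -0.7, 9.0]
grip_width: 0.0291
8.1 [ 0.543  0.379 -1.029 -0.561 -0.33   0.35 ] [0.4886 0.1804 0.023 ] w 0.0291 F [-6.2 -0.7  9. ] T [-0.01  0.02 -0.01]
[[-0.068, 0.704, -0.707], [0.998, 0.047, -0.048], [-0.001, -0.709, -0.705]]
```

View pics/w8.png

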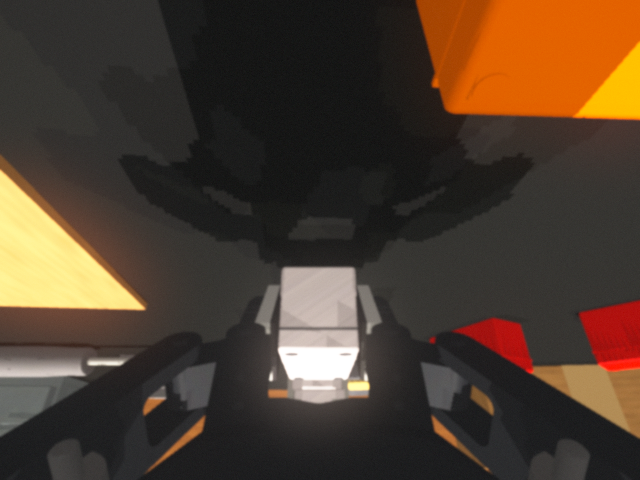

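View pics/s8.png

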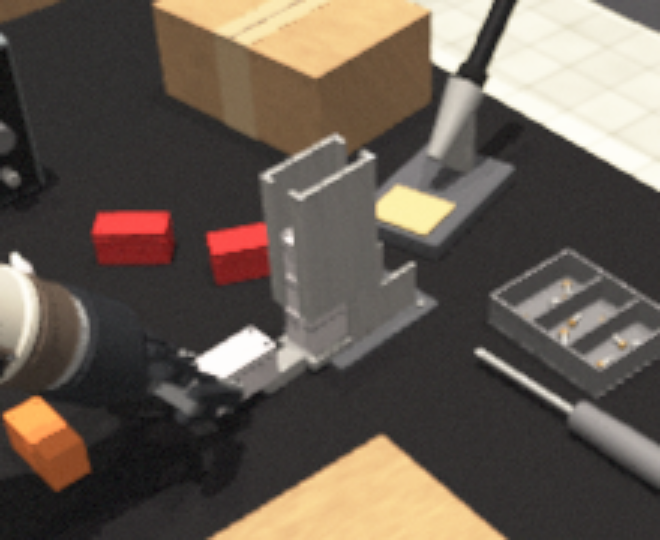

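```bash
python3 -m inch '0 0 0 0 -7 -7 1;0 0 0 0 -17 -17 1;0 0 0 0 -18 -18 1;0 0 0 0 0 0 1;0 0 0 0 0 0 1'; python3 - <<'E'
from h import *
st(); delta([.502,0,.07],chR(45,1))
c=bot.camera('wrist');cv2.imwrite('pics/w9.png',c['color'])
E
```

```text
clock: 8.82
eef_pos: [0.4888, 0.1802, 0.0811]
tool_rot: [0.631, 0.674, -0.281, -0.262]
ft_force: [-0.4, 0.6, -0.9]
grip_width: 0.0293
8.82 [ 0.542  0.177 -0.971 -0.299 -0.329  0.349] [0.4888 0.1802 0.0811] w 0.0293 F [-0.4  0.6 -0.9] T [-0.04  0.96 -0.04]
[[-0.067, 0.703, -0.708], [0.998, 0.046, -0.049], [-0.001, -0.71, -0.704]]
rotvec [-0.25  0.03 -0.07] | 0.3 shift old [-180.6    8.8    7.2] new [-180.6    8.6    7.1]
```

View pics/w9.png

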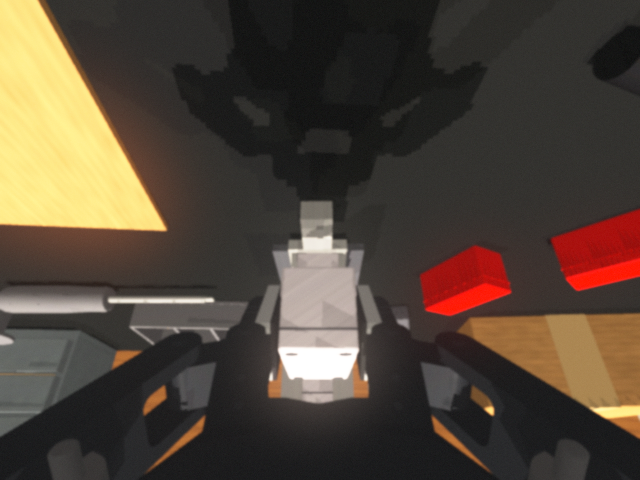

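```bash
python3 -m inch '0 0 0 -20 1.4 1.2 1;0 0 0 -30 1.4 1.2 1;0 0 0 -35 1.4 1.2 1;0 0 0 -35 1.4 1.2 1;0 0 0 -35 1.4 1.2 1;0 0 0 -25 1.4 1.2 1;0 0 0 0 0 0 1;0 0 0 0 0 0 1'; python3 - <<'E'
from h import *
st(); delta([.502,0,.016],chR(45,1))
c=bot.camera('wrist');cv2.imwrite('pics/w10.png',c['color'])
print(proj(c,[[.556,.074,.004],[.551,-.075,.004]]))
E
```

```text
clock: 9.88
eef_pos: [0.502, 0.0014, 0.0703]
tool_rot: [0.63, 0.674, -0.281, -0.263]
ft_force: [0.1, -0.0, -1.7]
grip_width: 0.0289
9.88 [-0.045  0.175 -1.072 -0.454  0.079 -0.079] [0.502  0.0014 0.0703] w 0.0289 F [ 0.1 -0.  -1.7] T [-0.05  0.89 -0.01]
[[-0.067, 0.702, -0.709], [0.998, 0.047, -0.047], [0.0, -0.71, -0.704]]
rotvec [-0.25 -0.04 -0.03] | 0.3 shift old [-1.4 38.5 38.3] new [-1.4 38.3 38.4]
[[417.56422552 243.6941516 ]
 [194.01157388 232.02355094]]
```

View pics/w10.png

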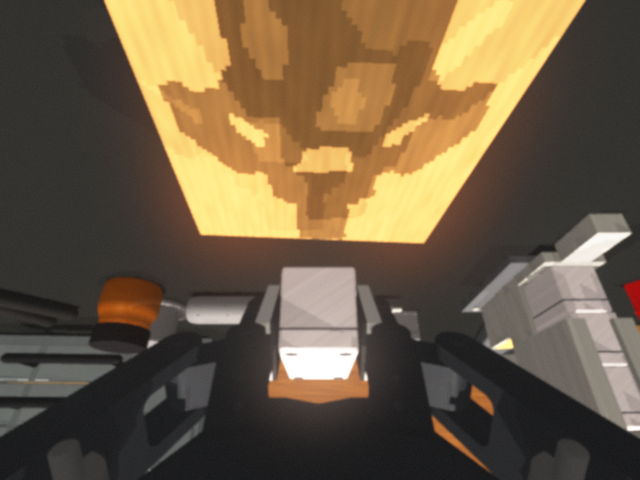

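```bash
python3 -m inch '0 -7.07 -7.07 0 0 0 1;0 -7.07 -7.07 0 0 0 1;0 -7.07 -7.07 0 0 0 1;0 -7.07 -7.07 0 0 0 1;0 0 0 0 0 0 1;0 0 0 0 0 0 1'; python3 - <<'E'
from h import *
st(); delta([.495,0,.016],R.from_euler('z',40,degrees=True)*chR(45,1))
E
```

```text
clock: 10.68
eef_pos: [0.5023, 0.0021, 0.0708]
tool_rot: [0.362, 0.849, -0.353, -0.151]
ft_force: [-0.3, 0.1, -1.4]
grip_width: 0.029
10.68 [-0.398  0.281 -0.764  0.15   0.705 -1.022] [0.5023 0.0021 0.0708] w 0.029 F [-0.3  0.1 -1.4] T [-0.55  0.64  0.05]
[[-0.692, 0.509, -0.513], [0.722, 0.489, -0.489], [0.001, -0.709, -0.705]]
rotvec [-0.13 -0.15 -0.02] | 0.2 shift old [ 3.4 34.1 43.4] new [ 3.5 34.  43.5]
```

```bash
python3 - <<'E'
from h import *
p,r=cur(); print(r.inv().apply(np.array([-30,-6,-42])-0).round(1), r.inv().apply([0,0,-3]).round(1))
E
```

```text
[16.4 11.6 47.9] [-0.   2.1  2.1]
```

```bash
python3 -m inch '0 0 0 5.5 3.9 16 1;0 0 0 5.5 3.9 16 1;0 0 0 5.4 3.8 15.9 1;0 0 0 0 0 0 1;0 0 0 0 3 3 1;0 0 0 0 2 2 1;0 0 0 0 0 0 1'; python3 - <<'E'
from h import *
st()
c=bot.camera('wrist');cv2.imwrite('pics/w11.png',c['color'])
c=bot.camera('side');cv2.imwrite('pics/s11.png',cv2.resize(c['color'][200:360,200:400],None,fx=4,fy=4,interpolation=cv2.INTER_CUBIC))
E
```

```text
clock: 11.55
eef_pos: [0.4732, -0.0048, 0.0224]
tool_rot: [0.362, 0.85, -0.353, -0.151]
ft_force: [0.0, 0.3, -0.6]
grip_width: 0.0289
11.55 [-0.448  0.377 -0.852  0.006  0.723 -1.085] [ 0.4732 -0.0048  0.0224] w 0.0289 F [ 0.   0.3 -0.6] T [-0.62  0.61 -0.02]
[[-0.693, 0.509, -0.511], [0.721, 0.489, -0.49], [0.0, -0.708, -0.706]]
```

View pics/s11.png

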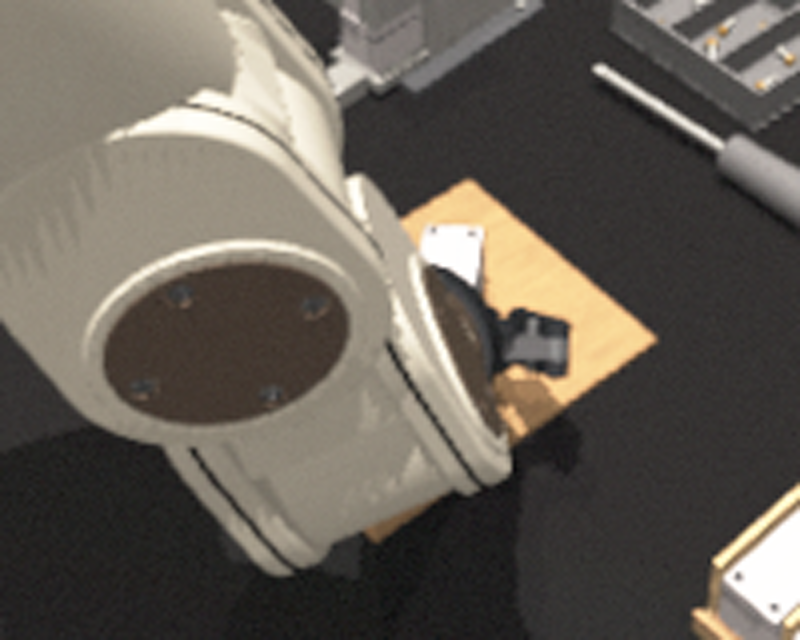

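View pics/w11.png

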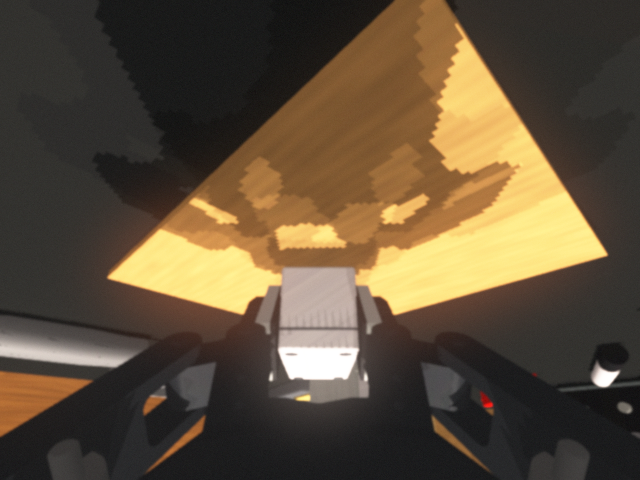

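```bash
python3 -m inch '0 0 0 0 3 3 1;0 0 0 0 2 2 1;0 0 0 0 0.7 0.7 1;0 0 0 0 0 0 1'
```

```text
clock: 12.15
eef_pos: [0.4727, -0.0048, 0.0141]
tool_rot: [0.362, 0.85, -0.353, -0.151]
ft_force: [0.3, 0.2, -0.8]
grip_width: 0.0288
```

```bash
python3 -m inch '0 0 0 0 0.7 0.7 1;0 0 0 0 0 0 1'
```

```text
clock: 12.4
eef_pos: [0.4729, -0.0049, 0.0133]
tool_rot: [0.362, 0.85, -0.353, -0.151]
ft_force: [-0.2, -0.2, -0.8]
grip_width: 0.0289
```

```bash
python3 -m inch '0 0 0 0 0.7 0.7 1;0 0 0 0 0 0 1'
```

```text
clock: 12.65
eef_pos: [0.4732, -0.0047, 0.0132]
tool_rot: [0.362, 0.85, -0.352, -0.15]
ft_force: [-2.7, -0.4, 4.8]
grip_width: 0.0293
```

```bash
python3 -m inch '0 0 0 0 0 0 0.6;0 0 0 0 0 0 0.3;0 0 0 0 0 0 0.3;0 0 0 0 0 0 0;0 0 0 0 0 0 0;0 0 0 0 -15 0 0;0 0 0 0 -30 0 0;0 0 0 0 -30 0 0;0 0 0 0 -20 -20 0;0 0 0 0 -20 -20 0;0 0 0 0 0 0 0'; python3 - <<'E'
from h import *
st()
c=bot.camera('wrist');cv2.imwrite('pics/w12.png',c['color'])
c=bot.camera('scene');cv2.imwrite('pics/c12.png',cv2.resize(c['color'][200:360,280:440],None,fx=3.7,fy=3.7,interpolation=cv2.INTER_CUBIC))
E
```

```text
clock: 14.02
eef_pos: [0.4361, -0.0426, 0.124]
tool_rot: [0.363, 0.849, -0.353, -0.148]
ft_force: [0.4, -0.3, 0.7]
grip_width: 0.0854
14.03 [-0.596  0.118 -0.747  0.496  0.762 -1.278] [ 0.4361 -0.0426  0.124 ] w 0.0854 F [ 0.4 -0.3  0.7] T [-0.51  0.47  0.01]
[[-0.692, 0.512, -0.508], [0.722, 0.487, -0.492], [-0.004, -0.707, -0.707]]
```

View pics/w12.png

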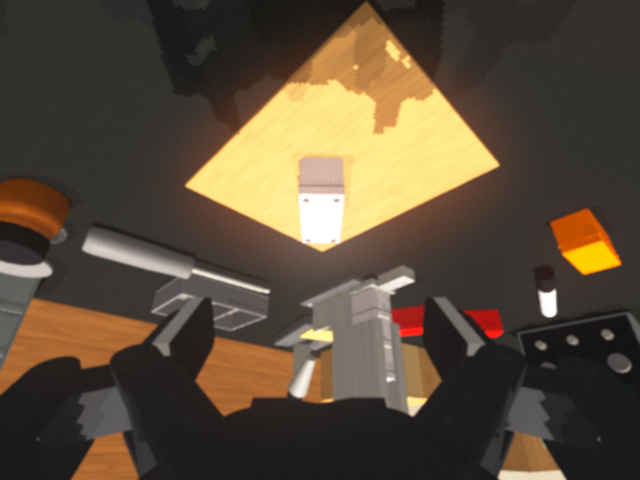

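View pics/c12.png

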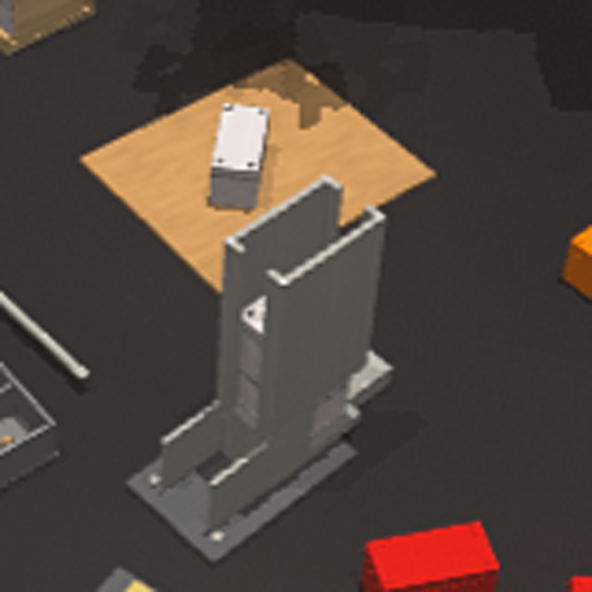

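```bash
python3 - <<'E'
from h import *
st()
c=bot.camera('wrist');cv2.imwrite('pics/w13z.png',cv2.resize(c['color'][145:255,270:370],None,fx=6,fy=6,interpolation=cv2.INTER_CUBIC))
import pickle;pickle.dump(c,open('w13.pkl','wb'))
E
```

```text
14.12 [-0.596  0.121 -0.75   0.495  0.762 -1.278] [ 0.4346 -0.0415  0.1217] w 0.085 F [-0.7 -0.2 -0.9] T [-0.44  0.49  0.03]
[[-0.692, 0.509, -0.511], [0.721, 0.489, -0.49], [0.0, -0.708, -0.706]]
```

View pics/w13z.png

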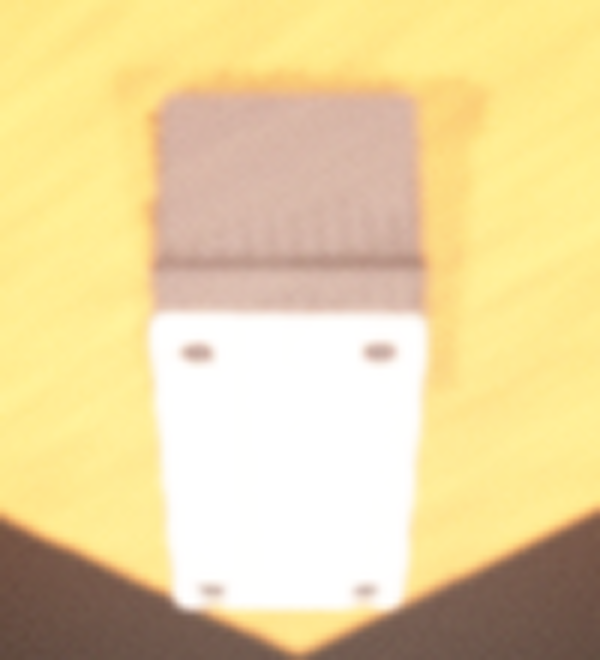

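```bash
python3 - <<'E'
from h import *
import pickle;c=pickle.load(open('w13.pkl','rb'))
obs=[((150,313),(-31,-15,34)),((428,313),(-31,15,34)),((403,610),(31,15,34)),((173,610),(31,-15,34)),((158,92),(-31,-15,0)),((420,92),(-31,15,0))]
def res(p):
    cc,s=np.cos(p[2]),np.sin(p[2]);r=[]
    for u,q in obs:
        P=[p[0]+(cc*q[0]-s*q[1])/1e3,p[1]+(s*q[0]+cc*q[1])/1e3,.004+q[2]/1e3]
        r.append(proj(c,P)[0]-((np.array(u)+.5)/6-.5+[270,145]))
    return np.ravel(r)
o=least_squares(res,[.478,.002,.76],x_scale=[.01,.01,.1]);print(o.x.round(4),np.degrees(o.x[2]));print(res(o.x).reshape(-1,2).round(1).tolist())
x,y,a=o.x
X=np.array([np.cos(a),np.sin(a),0])
for s in(1,-1):
  delta([x,y,.10],frame(s*X,[0,0,-1]))
E
```

```text
[0.4794 0.0023 0.7627] 43.69908222742732
[[-0.2, 1.4], [0.3, 1.5], [-0.3, -0.2], [0.3, -0.2], [0.0, -1.3], [-0.1, -1.2]]
rotvec [34.96 85.03 35.21] | 98.4 shift old [  0.   59.2 -29.5] new [62.7 21.2  0.2]
rotvec [ 35.2  -84.87 -34.94] | 98.3 shift old [  0.   59.2 -29.5] new [-62.7  21.2  -0.2]
```

```bash
python3 -m inch '3.5 8.5 3.52 0 0 0 0;3.5 8.5 3.52 0 0 0 0;3.5 8.5 3.52 0 0 0 0;3.5 8.5 3.52 0 0 0 0;3.5 8.5 3.52 0 0 0 0;3.5 8.5 3.52 0 0 0 0;3.5 8.5 3.52 0 0 0 0;3.5 8.5 3.52 0 0 0 0;3.5 8.5 3.52 0 0 0 0;3.5 8.5 3.52 0 0 0 0;0 0 0 31 0 0 0;0 0 0 31 0 0 0'; python3 - <<'E'
from h import *
st()
a=.7627;delta([.4794,.0023,.06],frame([np.cos(a),np.sin(a),0],[0,0,-1]))
c=bot.camera('wrist');cv2.imwrite('pics/w14.png',c['color'])
a=.7627;delta([.4794,.0023,.06],frame([np.cos(a),np.sin(a),0],[0,0,-1]))
E
```

```text
clock: 15.68
eef_pos: [0.4793, 0.0019, 0.1199]
tool_rot: [-0.656, -0.262, 0.264, 0.657]
ft_force: [-0.9, -0.0, 0.4]
grip_width: 0.0855
15.68 [ 0.004  0.284 -0.242  1.048 -0.     0.812] [0.4793 0.0019 0.1199] w 0.0855 F [-0.9 -0.   0.4] T [-0.02 -0.06  0.02]
[[0.723, -0.003, -0.691], [0.691, -0.0, 0.723], [-0.003, -1.0, 0.002]]
rotvec [-0.11  0.01 -0.14] | 0.2 shift old [ 0.5 59.9  0.1] new [ 0.3 59.9  0.3]
rotvec [-0.04  0.16  0.11] | 0.2 shift old [-3.8 60.2  0.8] new [-3.7 60.2  0.8]
```

View pics/w14.png

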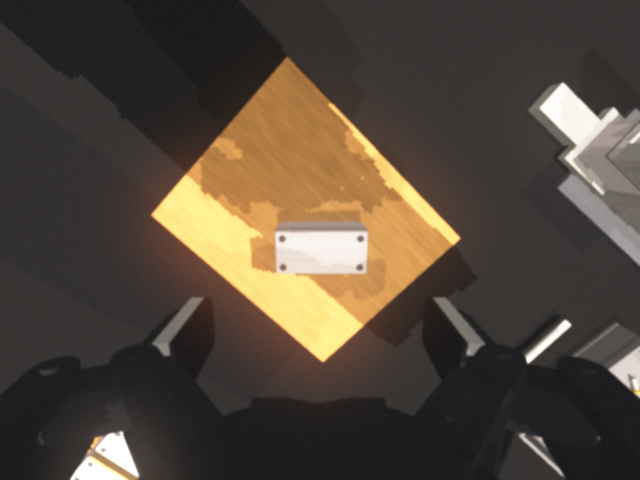

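```bash
python3 -m inch '0 0 0 -3.7 20 0.8 0;0 0 0 0 20 0 0;0 0 0 0 15 0 0;0 0 0 0 0 0 0;0 0 0 0 0 0 0'; python3 - <<'E'
from h import *
a=.7627;delta([.4794,.0023,.012],frame([np.cos(a),np.sin(a),0],[0,0,-1]))
c=bot.camera('wrist');cv2.imwrite('pics/w15.png',c['color']); print(proj(c,[.4794,.0023,.038]))
E
```

```text
clock: 16.35
eef_pos: [0.4762, -0.0006, 0.0666]
tool_rot: [0.656, 0.263, -0.264, -0.656]
ft_force: [-1.2, -0.8, 0.9]
grip_width: 0.0854
rotvec [-0.    0.04 -0.03] | 0.1 shift old [ 4.4 54.6 -0.1] new [ 4.4 54.6 -0.1]
[[326.3928063  282.67891114]]
```

View pics/w15.png

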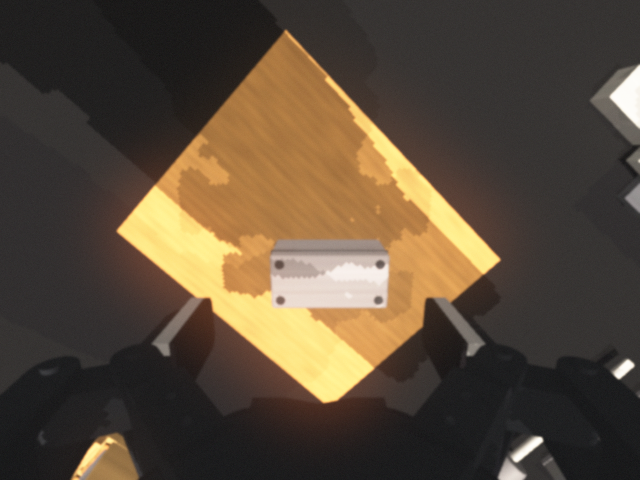

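```bash
python3 -m inch '0 0 0 5.8 10 1 0;0 0 0 0 15 0 0;0 0 0 0 15 0 0;0 0 0 0 10 0 0;0 0 0 0 4 0 0;0 0 0 0 0 0 0;0 0 0 0 0 0 0'; python3 - <<'E'
from h import *
a=.7627;delta([.4794,.0023,.012],frame([np.cos(a),np.sin(a),0],[0,0,-1]));st()
c=bot.camera('wrist');cv2.imwrite('pics/w16.png',c['color']); print(proj(c,[.4794,.0023,.038]))
E
```

```text
clock: 17.27
eef_pos: [0.4804, 0.0041, 0.0135]
tool_rot: [0.657, 0.264, -0.263, -0.656]
ft_force: [0.1, -0.8, 0.6]
grip_width: 0.0851
rotvec [0.09 0.03 0.06] | 0.1 shift old [-2.   1.5 -0.5] new [-2.   1.5 -0.5]
17.27 [ 0.009  0.417 -0.377  0.775 -0.     0.816] [0.4804 0.0041 0.0135] w 0.0851 F [ 0.1 -0.8  0.6] T [ 0.04 -0.05  0.01]
[[0.723, 0.002, -0.691], [0.691, -0.0, 0.723], [0.001, -1.0, -0.002]]
[[312.69789989 336.1096719 ]]
```

View pics/w16.png

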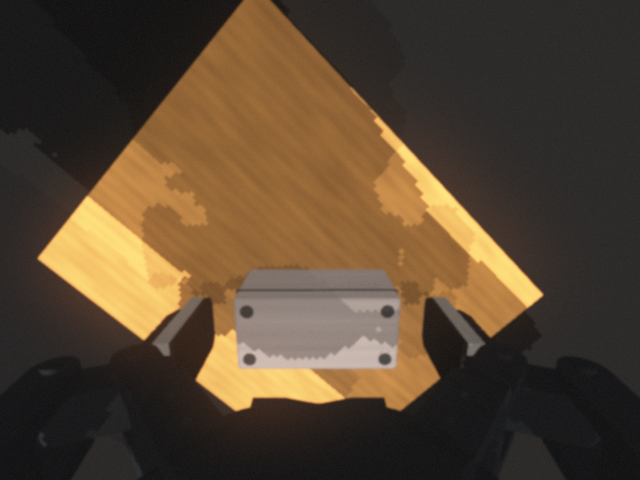

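```bash
python3 -m inch '0 0 0 0 1.5 1 0;0 0 0 0 0 0 0.2;0 0 0 0 0 0 1;0 0 0 0 0 0 1;0 0 0 0 0 0 1;0 0 0 0 0 0 1;0 0 0 0 0 0 1';python3 - <<'E'
from h import *
st()
c=bot.camera('wrist');cv2.imwrite('pics/w17.png',c['color'])
E
```

```text
clock: 18.2
eef_pos: [0.4796, 0.0047, 0.012]
tool_rot: [0.657, 0.264, -0.263, -0.656]
ft_force: [-0.6, 0.6, 5.5]
grip_width: 0.061
18.2 [ 0.01   0.418 -0.381  0.771 -0.001  0.818] [0.4796 0.0047 0.012 ] w 0.061 F [-0.6  0.6  5.5] T [-0.05  0.3  -0.03]
[[0.723, 0.001, -0.691], [0.691, -0.001, 0.723], [0.001, -1.0, -0.001]]
```

View pics/w17.png

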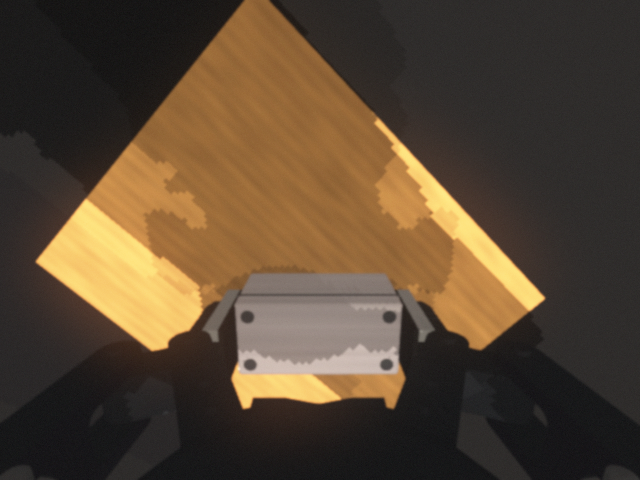

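```bash
python3 -m inch '0 0 0 0 -6 0 1;0 0 0 0 -20 0 1;0 0 0 0 -40 0 1;0 0 0 0 -50 0 1;0 0 0 0 -30 0 1;0 0 0 0 0 0 1'; python3 - <<'E'
from h import *
im=cv2.imread('pics/w17.png');cv2.imwrite('pics/w17z.png',cv2.resize(im[265:385,225:415],None,fx=4,fy=4,interpolation=cv2.INTER_CUBIC))
st();a=.0372; delta([.498,-.40,.16],frame([np.cos(a),np.sin(a),0],[0,0,-1]))
E
```

```text
clock: 19.0
eef_pos: [0.481, 0.0048, 0.1599]
tool_rot: [0.657, 0.265, -0.261, -0.655]
ft_force: [-0.3, -0.2, -1.1]
grip_width: 0.061
19.0 [ 0.01   0.243 -0.183  1.138 -0.     0.818] [0.481  0.0048 0.1599] w 0.061 F [-0.3 -0.2 -1.1] T [-0.02  0.    0.01]
[[0.723, 0.006, -0.691], [0.691, -0.0, 0.723], [0.004, -1.0, -0.005]]
rotvec [ 0.16 41.6   0.33] | 41.6 shift old [-2.675e+02  1.000e-01 -3.043e+02] new [ 1.900e+00 -1.000e-01 -4.052e+02]
```

View pics/w17z.png

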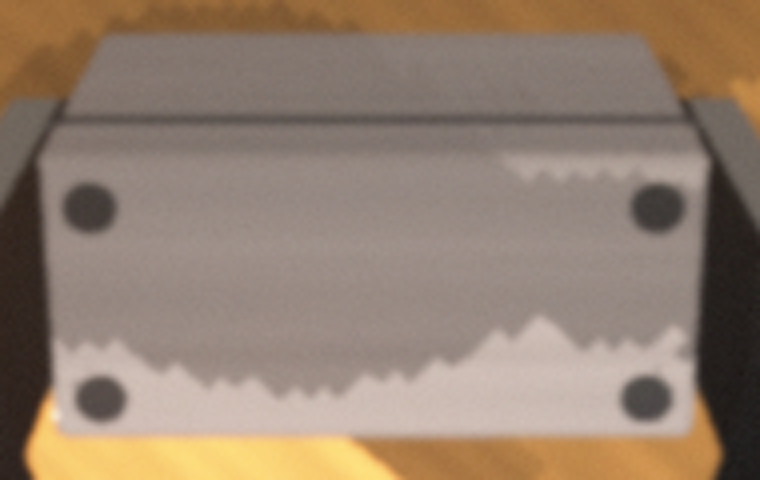

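```bash
python3 -m inch '0 10.4 0 0 0 0 1;0 10.4 0 0 0 0 1;0 10.4 0 0 0 0 1;0 10.4 0 0 0 0 1;0 0 0 0 0 -40 1;0 0 0 0 0 -60 1;0 0 0 0 0 -60 1;0 0 0 0 0 -60 1;0 0 0 0 0 -60 1;0 0 0 0 0 -60 1;0 0 0 2 0 -45 1;0 0 0 0 0 -20 1'; python3 -m inch '0 0 0 0 0 0 1;0 0 0 0 0 0 1;0 0 0 0 0 0 1'; python3 - <<'E'
from h import *
import pickle
st();a=.0372; delta([.498,-.40,.16],frame([np.cos(a),np.sin(a),0],[0,0,-1]))
c=bot.camera('wrist');cv2.imwrite('pics/w18.png',c['color']); pickle.dump((c,bot.get_obs()),open('w18.pkl','wb'))
E
```

```text
clock: 20.5
eef_pos: [0.4947, -0.4019, 0.1544]
tool_rot: [-0.706, -0.011, 0.013, 0.708]
ft_force: [-0.1, -0.0, -1.5]
grip_width: 0.061
clock: 20.88
eef_pos: [0.4962, -0.3985, 0.1572]
tool_rot: [-0.707, -0.014, 0.014, 0.707]
ft_force: [-0.2, 0.7, -1.4]
grip_width: 0.0606
20.88 [-0.677  0.55   0.274  1.295  0.     0.855] [ 0.4962 -0.3985  0.1572] w 0.0606 F [-0.2  0.7 -1.4] T [-0.06 -0.02 -0.02]
[[0.999, -0.0, -0.039], [0.039, 0.0, 0.999], [-0.0, -1.0, 0.0]]
rotvec [-0.03  0.08 -0.01] | 0.1 shift old [ 1.8 -2.8 -1.6] new [ 1.8 -2.8 -1.6]
```

View pics/w18.png

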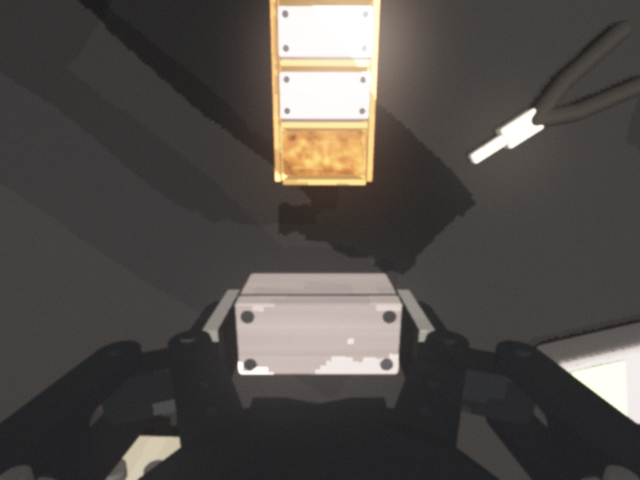

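```bash
python3 - <<'E'
from h import *
im=cv2.imread('pics/w18.png');cv2.imwrite('pics/w18z.png',cv2.resize(im[90:200,260:390],None,fx=6,fy=5.4545,interpolation=cv2.INTER_CUBIC)[:600])
E
```

```text
(no output)
```

View pics/w18z.png

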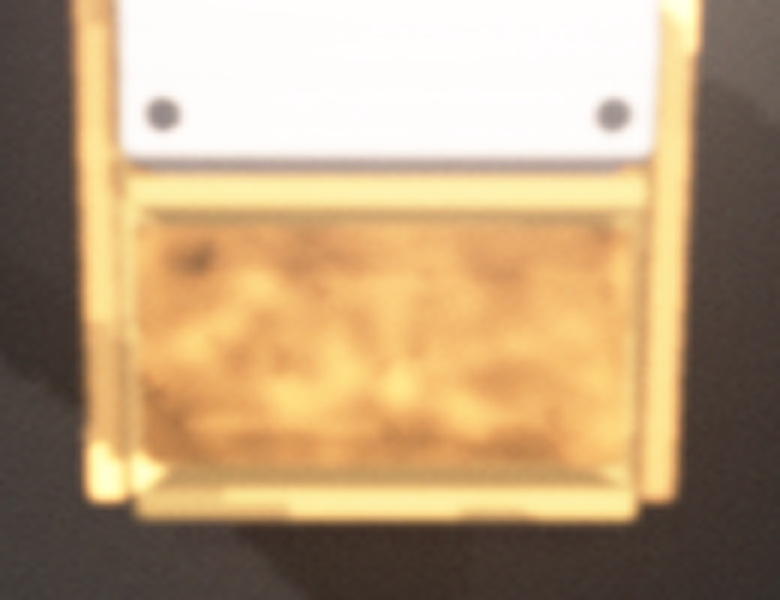

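```bash
cat > rel.py <<'E'
from h import *
import pickle
c,o=pickle.load(open('w18.pkl','rb'))
p0=o['eef_pos'];R0=R.from_quat(o['tool_rot'])
def fit(obs,off,sc,p0_,zfix=None):
    def res(p):
        cc,s=np.cos(p[2]),np.sin(p[2]);z=p[3] if zfix is None else zfix;r=[]
        for u,q in obs:
            P=[p[0]+(cc*q[0]-s*q[1])/1e3,p[1]+(s*q[0]+cc*q[1])/1e3,z+q[2]/1e3]
            r.append(proj(c,P)[0]-((np.array(u)+.5)/sc-.5+off))
        return np.ravel(r)
    o=least_squares(res,p0_,x_scale=[.01,.01,.1,.01][:len(p0_)]);print(o.x.round(4));print(res(o.x).reshape(-1,2).round(1).tolist());return o.x
cr=fit([((130,208),(-30,-41,46)),((647,206),(30,-41,46)),((135,520),(-30,-80,46)),((637,522),(30,-80,46)),((85,503),(-39,-80,14)),((678,503),(39,-80,14))],[260,90],np.array([6,60/11]),[*CR,CRY],0)
# lid corners in tool hand
cs=fit([((40,160),(-31,15,34)),((710,160),(31,15,34)),((690,435),(31,-15,34)),((57,435),(-31,-15,34)),((100,35),(-31,15,0)),((645,35),(31,15,0))],[225,265],4,[p0[0],p0[1],CRY,p0[2]-.008])
cell=np.array([cr[0]+np.sin(cr[2])*.0585,cr[1]-np.cos(cr[2])*.0585])
print('cell',cell,'yaw',cr[2],'case',cs,'tcp',p0)
print('move case->cell world',(cell-cs[:2])*1e3,'yaw',np.degrees(cr[2]-cs[2]),'case rel tcp',R0.inv().apply(np.r_[cs[:2],cs[3]]-p0)*1e3)
E
python3 rel.py
```

```text
[ 0.4951 -0.2764  0.0383]
[[-0.6, 0.2], [0.4, 0.7], [0.0, 0.2], [-0.1, -0.1], [1.2, -0.6], [-0.9, -0.5]]
[ 0.4959 -0.402   0.0396  0.1461]
[[-0.3, -0.5], [-0.3, -0.5], [-0.1, 1.1], [0.2, 1.0], [1.7, -0.6], [-1.0, -0.6]]
cell [ 0.49737999 -0.33485674] yaw 0.03832998062805108 case [ 0.49592331 -0.40196005  0.03957817  0.14614378] tcp [ 0.49632094 -0.39860508  0.15758867]
move case->cell world [ 1.45668387 67.10330251] yaw -0.07151571844041575 case rel tcp [-0.52983238 11.44467143 -3.33739552]
```

```bash
cat > rel2.py <<'E'
from rel import *
obsC=[((130,208),(-30,-41,46)),((647,206),(30,-41,46)),((135,520),(-30,-80,46)),((637,522),(30,-80,46)),((85,503),(-39,-80,14)),((678,503),(39,-80,14))]
obsK=[((40,160),(-31,15,34)),((710,160),(31,15,34)),((690,435),(31,-15,34)),((57,435),(-31,-15,34)),((100,35),(-31,15,0)),((645,35),(31,15,0))]
def P(p,q,z): 
    cc,s=np.cos(p[2]),np.sin(p[2]); return [p[0]+(cc*q[0]-s*q[1])/1e3,p[1]+(s*q[0]+cc*q[1])/1e3,z+q[2]/1e3]
def res(v):
    cr,ck,dl,dr,dz=v[:3],v[3:6],v[6:9],v[9:12],v[12]
    E=c['extrinsics'].copy();E[:3,:3]=R.from_rotvec(dr,degrees=True).as_matrix()@E[:3,:3];E[:3,3]=R.from_rotvec(dr,degrees=True).apply(E[:3,3])+dl/1e3
    c2=dict(c,extrinsics=E);r=[]
    for u,q in obsC: r+=list((proj(c2,P(cr,q,0))[0]-((np.array(u)+.5)/[6,60/11]-.5+[260,90]))/.5)
    for u,q in obsK: r+=list((proj(c2,P(ck,q,p0[2]-.008+dz/1e3))[0]-((np.array(u)+.5)/4-.5+[225,265]))/.5)
    return np.r_[r,dl/1.5,dr/.3,dz/.7,(cr[:2]-CR)/.0015]
o=least_squares(res,np.r_[cr,cs[:3],np.zeros(7)],x_scale=np.r_[.01,.01,.1,.01,.01,.1,np.ones(7)]);v=o.x
print(v.round(4), o.cost);cell=np.array([v[0]+np.sin(v[2])*.0585,v[1]-np.cos(v[2])*.0585])
print('cell',cell,'move',(cell-v[3:5])*1e3,'case rel tcp',R0.inv().apply(np.r_[v[3:5],p0[2]]-p0)*1e3)
E
python3 rel2.py | tail -2
```

```text
0.0043  0.1773  0.0438 -1.7218] 29.69623791944001
cell [ 0.49815589 -0.33461935] move [ 1.90703594 66.91733546] case rel tcp [-1.85342203e-01 -1.23395750e-04 -2.92663117e+00]
```

```bash
python3 -m inch '0 0 0 1.8 20 20 1;0 0 0 0 20 25 1;0 0 0 0 25 22 1;0 0 0 0 22 0 1;0 0 0 0 5 0 1;0 0 0 0 0 0 1;0 0 0 0 0 0 1'; python3 - <<'E'
from h import *
import pickle
st();a=.0385; delta([.4982,-.3316,.062],frame([np.cos(a),np.sin(a),0],[0,0,-1]))
c=bot.camera('wrist');cv2.imwrite('pics/w19.png',c['color'])
c=bot.camera('side');cv2.imwrite('pics/s19.png',cv2.resize(c['color'][300:440,340:500],None,fx=5,fy=5,interpolation=cv2.INTER_CUBIC)[:600])
c=bot.camera('scene');cv2.imwrite('pics/c19.png',cv2.resize(c['color'][135:235,225:325],None,fx=6,fy=6,interpolation=cv2.INTER_CUBIC)[:600])
E
```

```text
clock: 21.8
eef_pos: [0.4964, -0.3335, 0.0669]
tool_rot: [0.708, 0.014, -0.012, -0.706]
ft_force: [0.4, 0.0, -0.6]
grip_width: 0.0606
21.8 [-0.592  0.543  0.013  1.037  0.     0.942] [ 0.4964 -0.3335  0.0669] w 0.0606 F [ 0.4  0.  -0.6] T [ 0.    0.02 -0.01]
[[0.999, 0.003, -0.037], [0.037, -0.002, 0.999], [0.003, -1.0, -0.002]]
rotvec [ 0.11 -0.09  0.15] | 0.2 shift old [1.9 4.9 1.9] new [1.9 4.9 1.9]
```

View pics/w19.png

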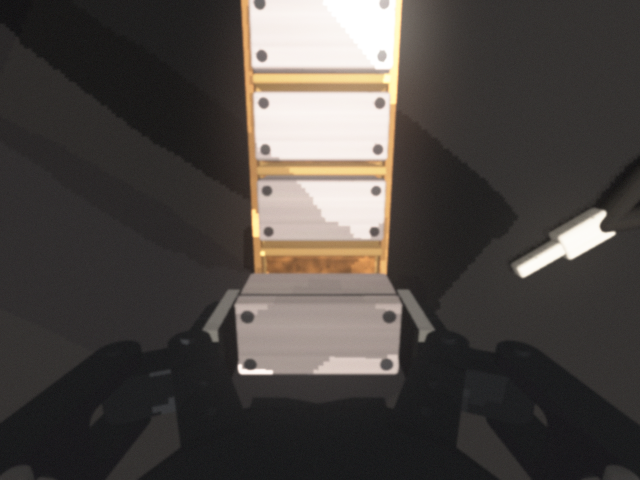

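View pics/s19.png

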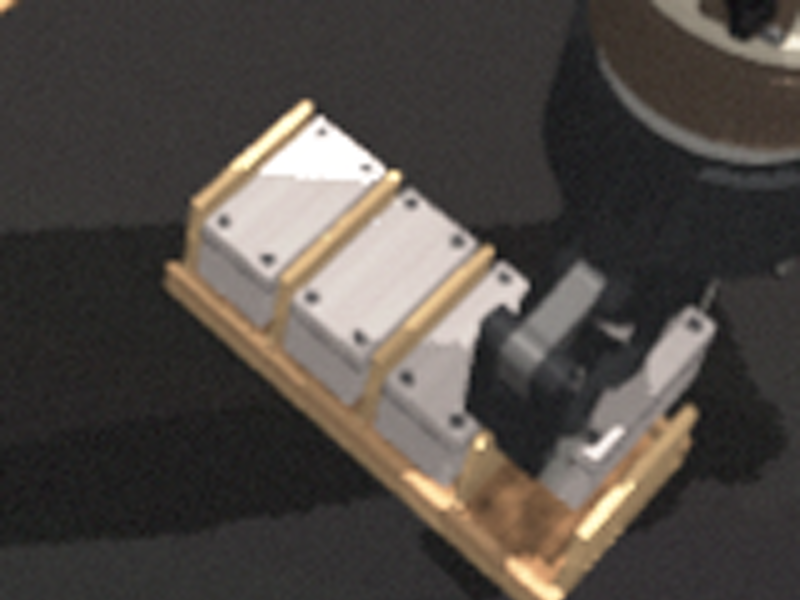

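View pics/c19.png

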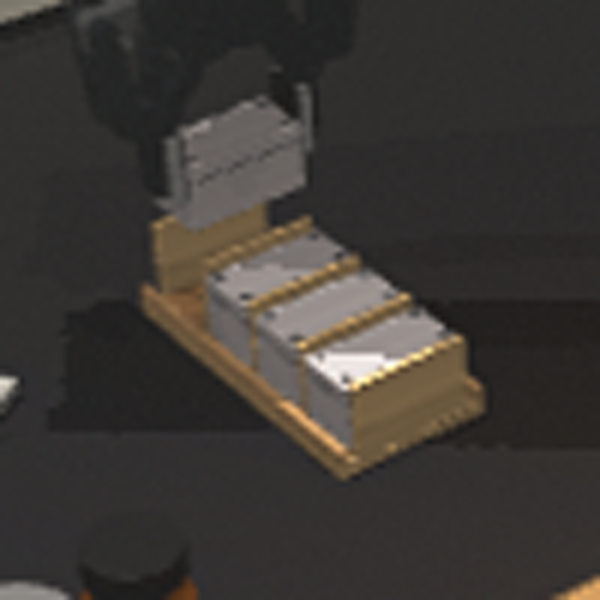

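```bash
python3 - <<'E'
from h import *
import pickle
c=bot.camera('wrist');pickle.dump((c,bot.get_obs()),open('w20.pkl','wb'));st()
cv2.imwrite('pics/w20z.png',cv2.resize(c['color'][225:325,240:400],None,fx=5,fy=5,interpolation=cv2.INTER_CUBIC))
E
```

```text
22.0 [-0.592  0.544  0.012  1.037  0.     0.942] [ 0.4959 -0.3333  0.0664] w 0.0607 F [-0.   0.8 -0.7] T [-0.04  0.   -0.04]
[[0.999, 0.002, -0.037], [0.037, -0.001, 0.999], [0.002, -1.0, -0.001]]
```

View pics/w20z.png

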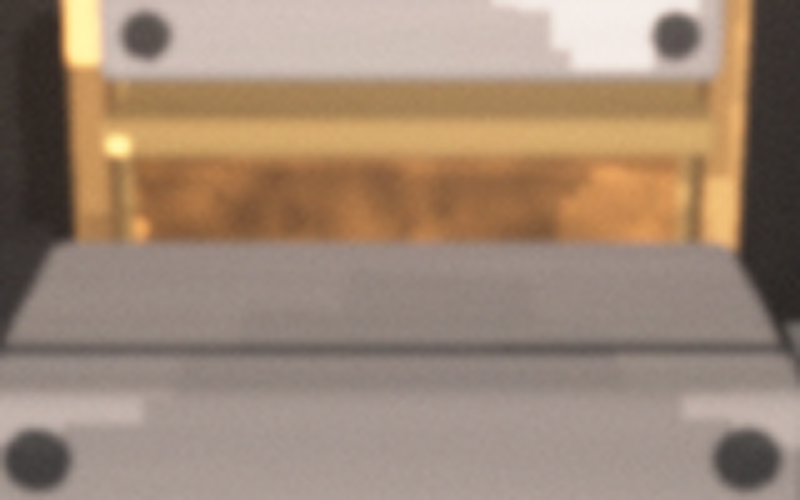

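```bash
python3 - <<'E'
from h import *
import pickle
c,o=pickle.load(open('w20.pkl','rb'))
f=lambda x,y:(np.array([x,y])+.5)/5-.5+[240,225]
a=.0383;X=np.array([np.cos(a),np.sin(a)]);Y=np.array([-X[1],X[0]])
t=o['eef_pos'][:2]
for h in (.0464+.01,.0584,.0604):
  A=[plane(c,f(x,243),h)[:2]-t for x in(58,735)];print('case',h,[(q@X*1e3,q@Y*1e3) for q in np.array(A).round(4)])
B=[plane(c,f(x,157),.046)[:2]-t for x in(103,713)];print('div',[(q@X*1e3,q@Y*1e3) for q in B])
B=[plane(c,f(x,118),.046)[:2]-t for x in(103,713)];print('div far',[(q@X*1e3,q@Y*1e3) for q in B])
E
```

```text
case 0.0564 [(np.float64(-31.082505745054323), np.float64(11.49860150664702)), (np.float64(31.363630410157835), np.float64(11.507505702584846))]
case 0.0584 [(np.float64(-30.652166577562173), np.float64(12.28269856755349)), (np.float64(30.990727198224057), np.float64(12.222308608657194))]
case 0.0604 [(np.float64(-30.32558313823917), np.float64(12.970698027698596)), (np.float64(30.517897321825025), np.float64(12.94094057843343))]
div [(np.float64(-28.375526630137248), np.float64(16.60803451080617)), (np.float64(30.96199089705137), np.float64(16.538286923324716))]
div far [(np.float64(-28.199920626276857), np.float64(20.552625792973874)), (np.float64(30.773821626360355), np.float64(20.484880410314428))]
```

```bash
python3 -m inch '0 0 0 1.3 4 1.8 1;0 0 0 0 4 0 1;0 0 0 0 0 0 1;0 0 0 0 0 0 1'; python3 - <<'E'
from h import *
import pickle
st();o=bot.get_obs()
c=bot.camera('wrist')
cv2.imwrite('pics/w21z.png',cv2.resize(c['color'][225:325,240:400],None,fx=5,fy=5,interpolation=cv2.INTER_CUBIC))
pickle.dump((c,bot.get_obs()),open('w21.pkl','wb'))
E
```

```text
clock: 22.5
eef_pos: [0.4967, -0.331, 0.0575]
tool_rot: [0.707, 0.013, -0.013, -0.707]
ft_force: [-0.3, 0.6, -0.7]
grip_width: 0.0607
22.5 [-0.588  0.553  0.002  1.019 -0.     0.946] [ 0.4967 -0.331   0.0575] w 0.0607 F [-0.3  0.6 -0.7] T [-0.   -0.02  0.02]
[[0.999, 0.0, -0.037], [0.037, -0.0, 0.999], [0.0, -1.0, -0.0]]
```

View pics/w21z.png

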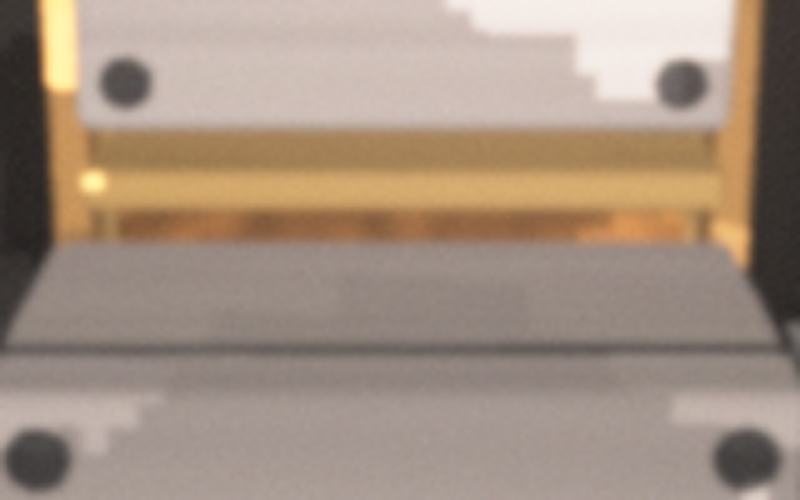

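```bash
python3 - <<'E'
from h import *
import pickle
c,o=pickle.load(open('w21.pkl','rb'))
f=lambda x,y:(np.array([x,y])+.5)/5-.5+[240,225]
a=.0383;X=np.array([np.cos(a),np.sin(a)]);Y=np.array([-X[1],X[0]])
t=o['eef_pos'][:2]
for n,r,h,xs in (('case',243,o['eef_pos'][2]-.008,(56,735)),('div',210,.046,(80,722)),('divfar',170,.046,(80,722))):
  print(n,[((q@X*1e3).round(1),(q@Y*1e3).round(1)) for q in [plane(c,f(x,r),h)[:2]-t for x in xs]])
E
```

```text
case [(np.float64(-31.0), np.float64(12.5)), (np.float64(30.7), np.float64(12.5))]
div [(np.float64(-29.4), np.float64(14.5)), (np.float64(30.1), np.float64(14.4))]
divfar [(np.float64(-29.2), np.float64(18.3)), (np.float64(29.9), np.float64(18.3))]
```

```bash
python3 -m inch '0 0 0 0.5 0 -0.5 1;0 0 0 0 4 0 1;0 0 0 0 4 0 1;0 0 0 0 0 0 1;0 0 0 0 0 0 1'
```

```text
clock: 23.18
eef_pos: [0.4973, -0.3315, 0.0496]
tool_rot: [0.707, 0.013, -0.013, -0.707]
ft_force: [0.3, -0.1, -1.3]
grip_width: 0.0604
```

```bash
python3 -m inch '0 0 0 0 5 0 1;0 0 0 0 5 0 1;0 0 0 0 5 0 1;0 0 0 0 0 0 1;0 0 0 0 0 0 1'; python3 - <<'E'
from h import *
c=bot.camera('wrist')
cv2.imwrite('pics/w22.png',c['color'])
E
```

```text
clock: 23.8
eef_pos: [0.4974, -0.3315, 0.0347]
tool_rot: [0.707, 0.013, -0.013, -0.707]
ft_force: [0.5, 0.1, -1.4]
grip_width: 0.0612
```

View pics/w22.png

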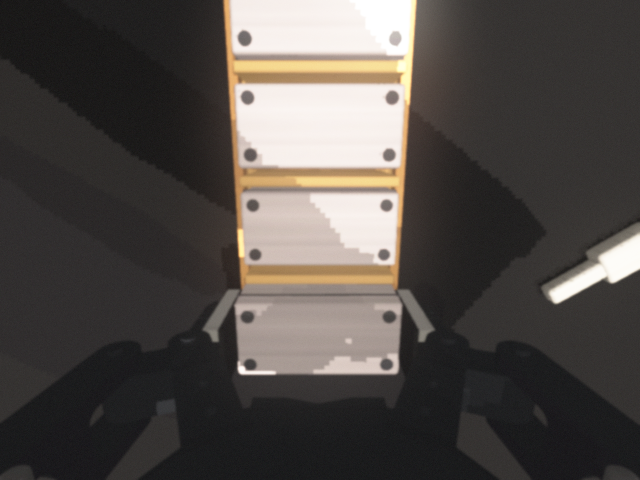

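```bash
python3 -m inch '0 0 0 0 5 0 1;0 0 0 0 5 0 1;0 0 0 0 4 0 1;0 0 0 0 2 0 1;0 0 0 0 0 0 1;0 0 0 0 0 0 1'
```

```text
clock: 24.6
eef_pos: [0.4975, -0.3316, 0.0188]
tool_rot: [0.707, 0.013, -0.013, -0.707]
ft_force: [-0.4, 0.1, -0.8]
grip_width: 0.0605
```

```bash
python3 -m inch '0 0 0 0 1 0 1;0 0 0 0 0.5 0 1;0 0 0 0 0 0 1;0 0 0 0 0 0 1'
```

```text
clock: 25.1
eef_pos: [0.4974, -0.3315, 0.0172]
tool_rot: [0.707, 0.013, -0.013, -0.707]
ft_force: [-0.5, 0.1, -1.3]
grip_width: 0.0609
```

```bash
python3 -m inch '0 0 0 0 0.7 0 1;0 0 0 0 0 0 1;0 0 0 0 0 0 1'
```

```text
clock: 25.48
eef_pos: [0.4973, -0.3315, 0.0164]
tool_rot: [0.707, 0.013, -0.013, -0.707]
ft_force: [-0.1, 0.6, -1.5]
grip_width: 0.0606
```

```bash
python3 -m inch '0 0 0 0 0.6 0 1;0 0 0 0 0 0 1;0 0 0 0 0 0 1'
```

```text
clock: 25.85
eef_pos: [0.4974, -0.3316, 0.016]
tool_rot: [0.707, 0.013, -0.013, -0.707]
ft_force: [-1.1, 0.3, 0.5]
grip_width: 0.0609
```

```bash
python3 -m inch '0 0 0 0 0.4 0 1;0 0 0 0 0 0 1;0 0 0 0 0 0 0.2;0 0 0 0 0 0 0.1;0 0 0 0 0 0 0;0 0 0 0 0 0 0;0 0 0 0 0 0 0'; python3 - <<'E'
from h import *
st();c=bot.camera('wrist')
cv2.imwrite('pics/w23.png',c['color'])
E
```

```text
clock: 26.72
eef_pos: [0.4973, -0.3315, 0.0154]
tool_rot: [0.707, 0.013, -0.013, -0.707]
ft_force: [0.1, -0.0, 0.8]
grip_width: 0.0855
26.73 [-0.588  0.601 -0.04   0.93   0.     0.946] [ 0.4973 -0.3315  0.0154] w 0.0855 F [ 0.1 -0.   0.8] T [ 0.05  0.07 -0.02]
[[0.999, 0.001, -0.037], [0.037, -0.0, 0.999], [0.001, -1.0, -0.0]]
```

View pics/w23.png

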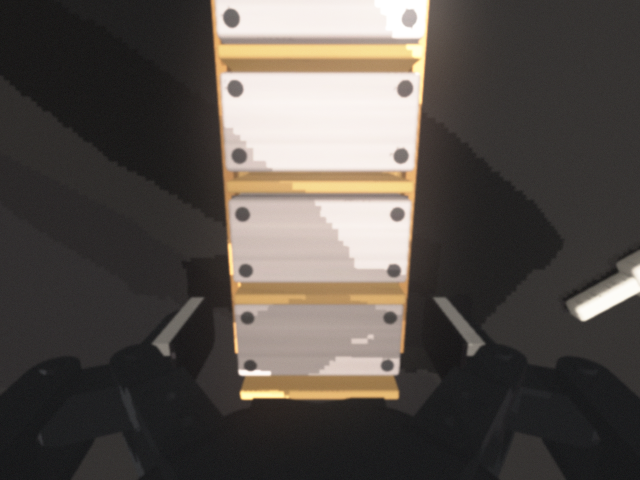

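Released, with the case sitting between both walls. Now I'll retreat straight up and check.

```bash
python3 -m inch '0 0 0 0 -8 0 0;0 0 0 0 -20 0 0;0 0 0 0 -40 0 0;0 0 0 0 -50 0 0;0 0 0 0 -40 0 0;0 0 0 0 0 0 0;0 0 0 0 0 0 0'; python3 - <<'E'
from h import *
st()
ims=[]
c=bot.camera('wrist');cv2.imwrite('pics/w24.png',c['color'])
c=bot.camera('side');cv2.imwrite('pics/s24.png',c['color'])
c=bot.camera('scene');cv2.imwrite('pics/c24.png',c['color'])
E
```

```text
clock: 27.65
eef_pos: [0.497, -0.3313, 0.1735]
tool_rot: [0.707, 0.013, -0.013, -0.707]
ft_force: [-0.4, 0.7, 0.6]
grip_width: 0.0853
27.65 [-0.588  0.461  0.172  1.281  0.     0.946] [ 0.497  -0.3313  0.1735] w 0.0853 F [-0.4  0.7  0.6] T [-0.01  0.    0.03]
[[0.999, 0.001, -0.037], [0.037, -0.0, 0.999], [0.001, -1.0, -0.0]]
```

View pics/w24.png

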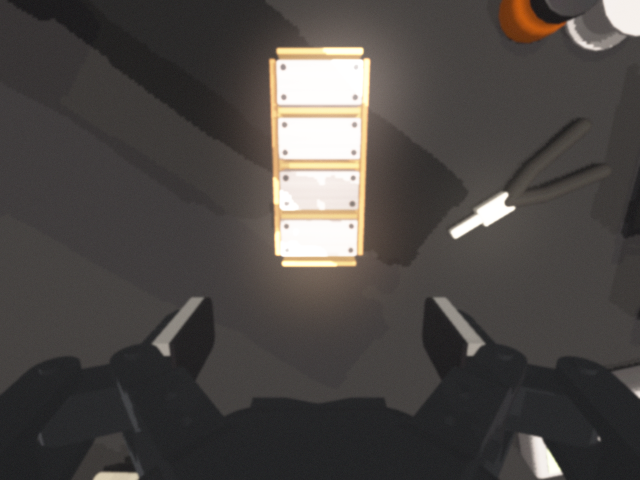

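View pics/s24.png

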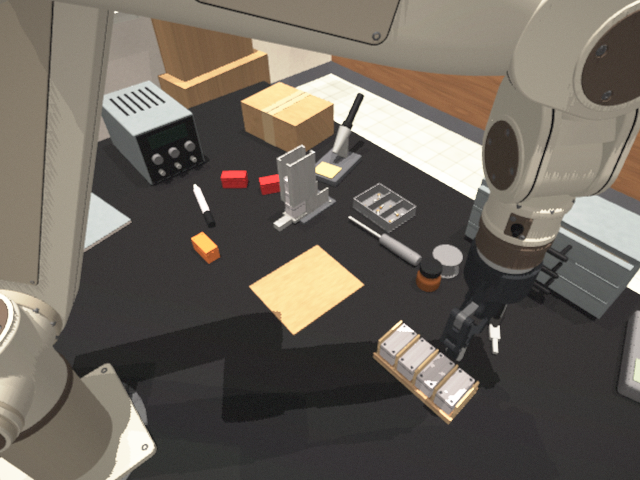

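View pics/c24.png

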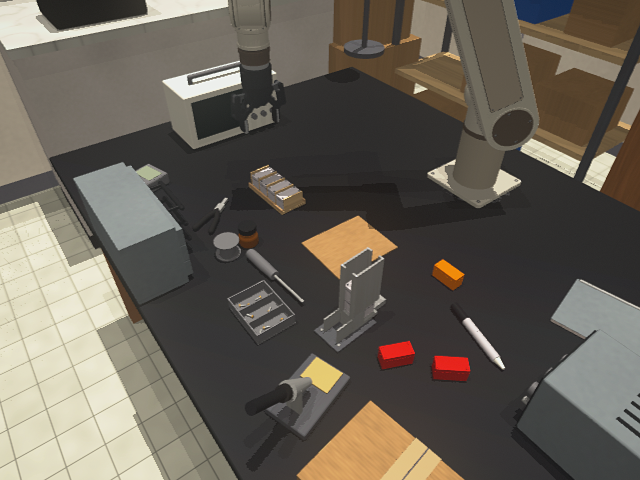

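```bash
python3 - <<'E'
from h import *
st(); print(bot.job_done())
E
```

```text
27.8 [-0.588  0.463  0.171  1.281  0.     0.946] [ 0.4964 -0.3309  0.1718] w 0.0852 F [1.1 0.3 0.5] T [ 0.03  0.02 -0.  ]
[[0.999, -0.002, -0.037], [0.037, 0.001, 0.999], [-0.002, -1.0, 0.001]]
the job is handed in; nothing more can be done
None
```

The bottom case is now in the crate's free cell, lid up, and the job was handed in at 27.8 s.

I drew the case out of the chute with the hand leaned back 45°, laid it lid up on the mat, and let go of it. I then picked it up by its two ends and lowered it into the cell until the cork took its weight. I opened the fingers with it resting there and backed straight up.

**Last checks:**
- **Free cell:** the last pictures show the case standing level with the three stored ones.
- **Chute:** the other three cases dropped one place and are still in it.
- **Bystanders and look-alikes:** everything I could see in the pictures is where it was. I compared by eye and did not measure them again.
- **Forces:** wrist force readings stayed below about 11 N, well under the 120 N limit. I only read it at the end of each move.

**What disagreed:**
- **Case position in the hand:** the wrist camera put the case about 3 mm to one side and 3 mm lower in the grip than the grasp on the mat suggested. I aligned the case to the divider wall directly in the picture, and it went in without touching the walls.
- **First laying on the mat:** the first hand direction over the mat would have run joint 3 past its limit. I turned the hand 40° before lowering, so the case lay skewed on the mat, about 44° to the robot's x axis.

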